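Set the mitre sled's fence and nip up its nut

TASK

Swing the sled's fence until it lies flush along the edge of the clamped board. Then find which of the three sockets in the wooden holder fits the hex nut at the fence's free end: fully seat that socket on the nut and turn it clockwise (seen from above) until the nut comes up tight; any socket that does not fit goes back into the holder. Finish while still holding the socket, down on the tightened nut, with the fence still flush, and leave the glue bottle, square and rasp alone.

Things in the scene. Friction and masses are not known exactly. Their poses are not given: they have to be found in the camera images.
- sled: Mitre sled fixed on the bench: plywood base 320 mm (its x) by 400 mm (its y), 18 mm thick; origin at the centre of its underside, z up. On it: a dark board 22 mm thick held by a toggle clamp with a red handle (all under 80 mm above the bench, on the far side of the fence), an aluminium fence, and an arc slot for the fence's stud.
- fence (a joint): Angle of the fence about its upright pivot bolt (its right-hand end), rad: 0 = flush along the board's edge, where it stops; grows to at most 0.40 as the fence swings away from the board, towards the robot (counter-clockwise from above). Stiff: about 7 N at fence_back moves it; it stays where it is left.
- fence_back (a point): Middle of the height of the fence bar's robot-side long face, 39 mm above the bench; moves with the fence. x points square to the fence towards the board, y along it towards the nut, z up. Bar: 26 mm thick, from 18 to 52 mm above the bench, reaching 44 mm along +y and 180 mm along -y. Pivot axis: 200 mm along -y, 13 mm along +x. Nut axis: 90 mm along +y, 13 mm along +x.
- nut_seat (a point): Centre of the brass hex nut's underside, 29 mm above the bench, on a 36 mm washer at the fence's free end: a fully seated socket's nose rests on that washer. Nut 19 mm across flats, 11 mm high, bevelled on top; its 12 mm stud ends 19 mm above this point. Moves with the fence and turns with the nut: x through the middle of a flat, z up.
- nut (a joint): Turn of the nut, rad: grows clockwise seen from above; starts at 0 to 0.20, stops hard at 0.60 (tight). Needs 0.12 N m; its drag pushes the fence to the board. Of the three sockets one is too small (stays up on the nut), one too big (drops on but spins round it), one fits: it drops fully on when the flats match within 7 degrees (every 60 degrees), and turns the nut.
- socket_a_mid (a point): Black deep impact socket: a round cylinder 34 mm across, 80 mm long, 0.2 to 0.35 kg, standing nose (opening) down, square drive up, in the holder. This point: its centre, half-way up; z up along the axis, x through the middle of a flat of the six-sided bore, 32 mm deep, in the nose. The first of three that look alike, sizes not marked.
- socket_b_mid (a point): Black deep impact socket: a round cylinder 34 mm across, 80 mm long, 0.2 to 0.35 kg, standing nose (opening) down, square drive up, in the holder. This point: its centre, half-way up; z up along the axis, x through the middle of a flat of the six-sided bore, 32 mm deep, in the nose. The second of three that look alike, sizes not marked.
- socket_c_mid (a point): Black deep impact socket: a round cylinder 34 mm across, 80 mm long, 0.2 to 0.35 kg, standing nose (opening) down, square drive up, in the holder. This point: its centre, half-way up; z up along the axis, x through the middle of a flat of the six-sided bore, 32 mm deep, in the nose. The third of three that look alike, sizes not marked.
- holder_hole0 (a point): Centre of the mouth of the -x end hole in the beech socket holder (fixed; 200 by 75 by 30 mm), level with its top, 30 mm above the bench. Holes are 38 mm across (bevelled to 44 mm), 15 mm deep, 60 mm apart in a row along this point's x axis; each holds a socket at the start, centre 25 mm above the mouth.
- holder_hole1 (a point): Centre of the mouth of the middle hole in the beech socket holder (fixed; 200 by 75 by 30 mm), level with its top, 30 mm above the bench. Holes are 38 mm across (bevelled to 44 mm), 15 mm deep, 60 mm apart in a row along this point's x axis; each holds a socket at the start, centre 25 mm above the mouth.
- holder_hole2 (a point): Centre of the mouth of the +x end hole in the beech socket holder (fixed; 200 by 75 by 30 mm), level with its top, 30 mm above the bench. Holes are 38 mm across (bevelled to 44 mm), 15 mm deep, 60 mm apart in a row along this point's x axis; each holds a socket at the start, centre 25 mm above the mouth.
- glue: White glue bottle, 60 mm across, 160 mm tall, standing beyond the work; origin at the centre of its foot. Leave alone.
- try_square: Try square lying to the left of the holder: wooden stock 115 mm long along its y, steel blade to 175 mm along its x, 18 mm high; origin under the middle of the stock. Leave alone.
- rasp: Flat rasp lying to the right of the sled: steel blade to 190 mm along its x, wooden handle to 130 mm along -x, 25 mm high; origin underneath, near the handle. Leave alone.

How it is judged:
By the outcome, as a careful person would: the job done as asked, in the order asked, and still so for the second after the job is handed in, while the arm keeps its last pose, push and grip.
It also fails if it takes over 72 s, if anything falls off the work surface, if the arm or the gripper's body presses on something with over 40 N, if the wrist force passes 120 N, or if a joint passes its speed limit or range.

ROBOT

A 7-joint arm with a two-finger parallel gripper is mounted at the origin on the work surface. World frame = base frame: x ahead of the robot, y to its left, z up, the work surface at z = 0. Lengths are in mm, angles in rad, forces in N, time in s.
With the tool pointing down it reaches from about 400 to 900 mm from the base axis. Payload 5.5 kg.
Tool frame: the origin (TCP) lies on the centre line of the jaws, within the pads' length; the fingertips stand 17 mm ahead of it and the grasp point (between the pads) lies 2 mm behind it; y points along the fingers, x is the direction in which the jaws open and shut, and the axes are right-handed (so a half turn about y gives the same grasp; the last joint's range is limited). The gripper opens to 92 mm and grips with 3 to 60 N. Pads are 19 mm wide; open, the fingers measure 130 mm over their backs; the gripper's body (75 mm by 190 mm) begins 47 mm behind the grasp point.
Start: joints at [-0.949, 0.501, -0.427, 1.55, 0.221, 1.138, -0.21], TCP at [228.211, 608.621, 243.729] pointing down, gripper open.
Joint ranges: [-2.88, 2.88], [-0.31, 2.03], [-1.54, 1.56], [0.2, 2.42], [-1.41, 4.55], [0.19, 2.02], [-2.57, 2.57]. Speed limits (rad/s): [2.57, 2.57, 3.14, 3.14, 3.14, 3.14, 3.14].

INTERFACE

Orientations are given as a unit quaternion [w, x, y, z].
In Python, from rig import * gives the robot as it stands. The module is installed in compiled form; this text tells all that it offers.
- The arm moves only by the tool move_arm, never from a script. Its argument "steps" is a list of rows, each an object of numbers: "dx", "dy", "dz": the shift along the tool's x, y, z in units of 50 mm (1.0 is 50 mm); "turn": the turn about the tool's y in units of 8 degrees (1.0 is 8 degrees). A call has 1 to 5 rows; each row shifts and turns the commanded pose from where the row before left it, along the tool's axes as they then stand; what a row does not reach is not made up. A row lasts 1/10 s, in which the tool goes at most 50 mm and 8.59 degrees, less where a joint would pass 70% of its speed; a pose out of reach is approached as far as the arm can. A call is refused whole if a number of a shift passes 1 or a number of a turn 1, either way. A call with a gripper value outside its range is refused whole. "jaw" is the closure, from 0 (fully open) to 1 (shut), set as the call begins (left out, the last holds). The fingers move at their own pace and stop on an object; the grip force is fixed at half the most. Time passes only in rows, so rows that do not move let the fingers close. It gives the time, the measured TCP pose, the force and the opening at its end, in the units of the state.
- sense(): the state, without advancing time (a new reading comes with each control period).
- capture(name): name is "scene" or "top"; returns (picture, depth): 384x512x3 uint8, blue, green, red; 384x512 float32, mm along the optical axis (not along the pixel's ray), 0 where there is no reading.
- camera_model(name): a dict with "K" (3x3 intrinsics, pixels), "dist" ([k1, k2, p1, p2, k3] as OpenCV has them; the pictures are not rectified), "rvec" (rotation vector, rad) and "tvec" (3), from world to camera coordinates, as OpenCV has them. Camera axes: x right, y down, z forward; pixel columns grow to the right and rows downward; lengths in mm; the calibration is good to about 2 mm. A picture is of the moment at which its call begins. camera_model takes no time and is no camera call.
- job_done(): hands the job in, once; it reports no verdict.
The state is a dict: "clock": time; "qpos": joint angles; "qd": joint speeds; "tau": joint torques, N m; "tool_pos": TCP position; "tcp_rot": TCP orientation; "ft_force": force on the tool from outside, world axes, zero at the start; "torque": the same for the moment, N m; "opening": opening from 0.0 (shut) to 1.0 (fully open).
Only numpy, scipy, OpenCV 4.12 (cv2) and the standard library are available. Lean on these libraries where they do the work, as an engineer would, in place of code of your own. Each camera call takes 0.05 s, during which the arm holds its last target.

## Working session

There is one attempt and no reset: what is moved stays moved. The work goes in short steps, Python scripts to look and compute and a tool call to move; the robot and the scene stay as the last step left them, time stands still between calls to the robot, and variables do not carry over. Pictures are saved under pics/ and viewed, and the job is handed in when it is done.

Besides the shell and the picture viewer there is one more tool, called as a command line: name --argument value ..., lists and objects as JSON in quotes. move_arm: Moves the arm, as the interface text tells. Its arguments: {"type":"object","properties":{"steps":{"type":"array","items":{"type":"object","properties":{"dx":{"type":"number"},"dy":{"type":"number"},"dz":{"type":"number"},"turn":{"type":"number"}}}},"jaw":{"type":"number"}},"required":["steps"]}

```bash
ls; mkdir -p pics
python3 - <<'E'
from rig import *
import cv2,numpy as np
print(sense())
for n in ("scene","top"):
    p,d=capture(n); cv2.imwrite(f"pics/{n}0.png",p); np.save(f"{n}0.npy",d); print(n,camera_model(n))
E
```

```text
pics
{'clock': 0.0, 'qpos': array([-0.94882604,  0.50184558, -0.4267721 ,  1.55146602,  0.22082327,
        1.13830041, -0.21032349]), 'qd': array([-0.00147105,  0.00237556,  0.0027493 , -0.00119013,  0.00019238,
       -0.0013741 , -0.00032251]), 'tau': array([ 7.07209847e-05, -5.66575205e+01, -5.81634879e+00, -2.79126084e+01,
       -6.88567339e-02,  3.07938096e-02,  1.76255844e-04]), 'tool_pos': array([228.05211437, 607.95767937, 242.67140487]), 'tcp_rot': array([-0.58079866,  0.58156787,  0.40219619, -0.40334841]), 'ft_force': array([-0.26914537, -0.08847344,  0.12186996]), 'torque': array([-0.01709   ,  0.03443352, -0.00650851]), 'opening': 1.0024266128611767}
scene {'K': array([[474.7707623 ,   0.        , 249.5995455 ],
       [  0.        , 474.7707623 , 191.01281283],
       [  0.        ,   0.        ,   1.        ]]), 'dist': array([-0.02333547,  0.        ,  0.        ,  0.        ,  0.        ]), 'rvec': array([ 0.96245871,  2.36039606, -1.16952793]), 'tvec': array([ 453.80072495, -218.88637507, 1918.09425225])}
top {'K': array([[359.90802168,   0.        , 253.33105409],
       [  0.        , 359.90802168, 194.72599858],
       [  0.        ,   0.        ,   1.        ]]), 'dist': array([-0.00548343,  0.        ,  0.        ,  0.        ,  0.        ]), 'rvec': array([ 2.11750733, -2.12370625,  0.21564332]), 'tvec': array([ -18.32781379,  646.10089502, 1104.92469926])}
```

View pics/scene0.png

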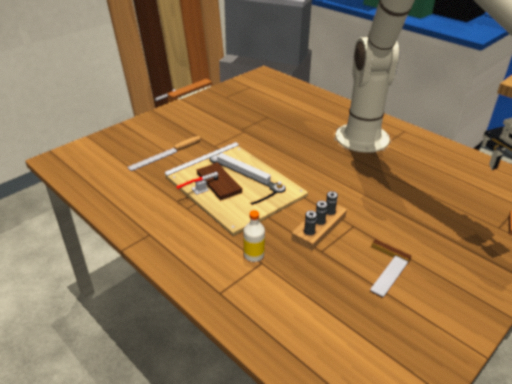

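View pics/top0.png

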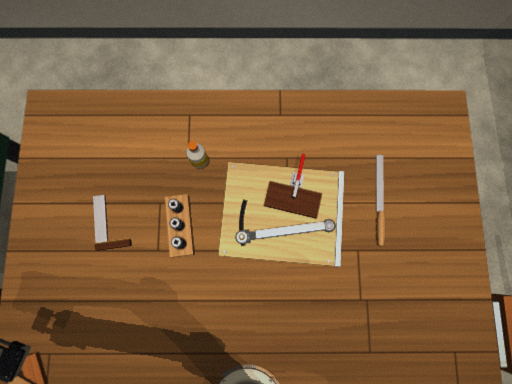

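The scene view shows the sled at about (235,185) px and the holder with three sockets at about (320,215). In the top view the holder is at about (178,225), the fence nut at about (242,238) and the pivot at about (329,226). Next I'll enlarge these areas.

```bash
cat > h.py <<'E'
import cv2,numpy as np
from rig import *
def pix2w(name,u,v,z):
    m=camera_model(name);R=cv2.Rodrigues(m["rvec"])[0];t=m["tvec"]
    p=cv2.undistortPoints(np.array([[[u,v]]],float),m["K"],m["dist"])[0,0]
    d=R.T@np.array([p[0],p[1],1]);c=-R.T@t
    return c+d*(z-c[2])/d[2]
def w2pix(name,P):
    m=camera_model(name)
    return cv2.projectPoints(np.array(P,float).reshape(-1,1,3),m["rvec"],m["tvec"],m["K"],m["dist"])[0][:,0]
def crop(img,x0,y0,w,h,s,out):
    c=cv2.resize(img[y0:y0+h,x0:x0+w],None,fx=s,fy=s,interpolation=cv2.INTER_CUBIC)
    for i in range(0,w,10): 
        cv2.line(c,(i*s,0),(i*s,6 if i%50 else 14),(0,255,0),1)
        if i%20==0: cv2.putText(c,str(x0+i),(i*s,24),0,.4,(0,255,0),1)
    for i in range(0,h,10):
        cv2.line(c,(0,i*s),(6,i*s),(0,255,0),1)
        if i%20==0: cv2.putText(c,str(y0+i),(8,i*s+4),0,.4,(0,255,0),1)
    cv2.imwrite(out,c)
E
python3 - <<'E'
from h import *
t=cv2.imread("pics/top0.png");s=cv2.imread("pics/scene0.png")
crop(t,155,185,50,80,7,"pics/c1.png")
crop(t,215,155,135,115,5,"pics/c2.png")
crop(s,285,180,70,70,8,"pics/c3.png")
crop(s,190,140,110,80,7,"pics/c4.png")
E
```

```text
(no output)
```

View pics/c1.png

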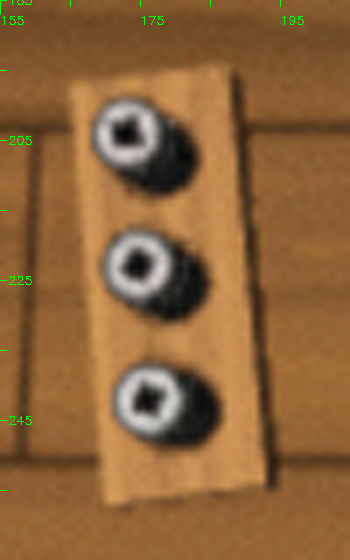

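View pics/c2.png

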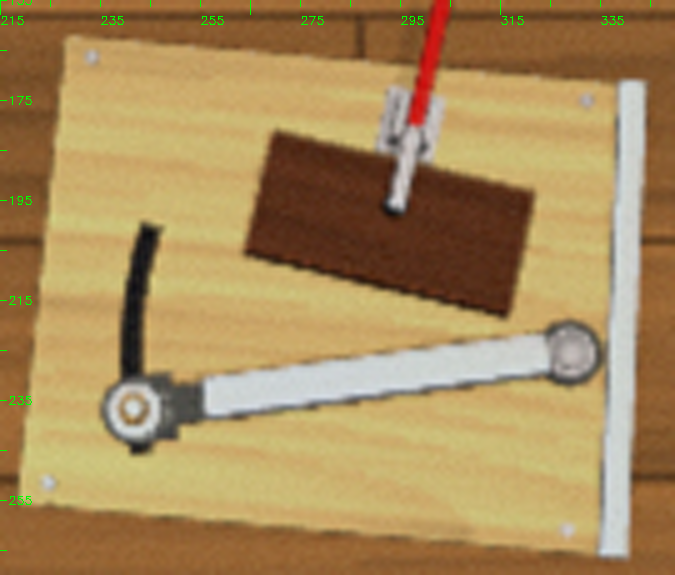

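View pics/c3.png

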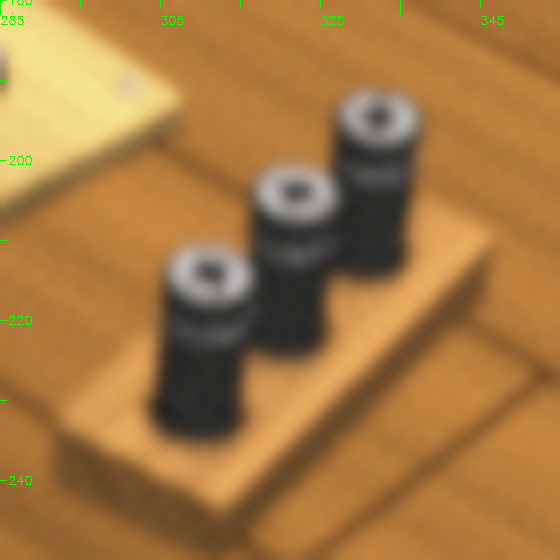

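View pics/c4.png

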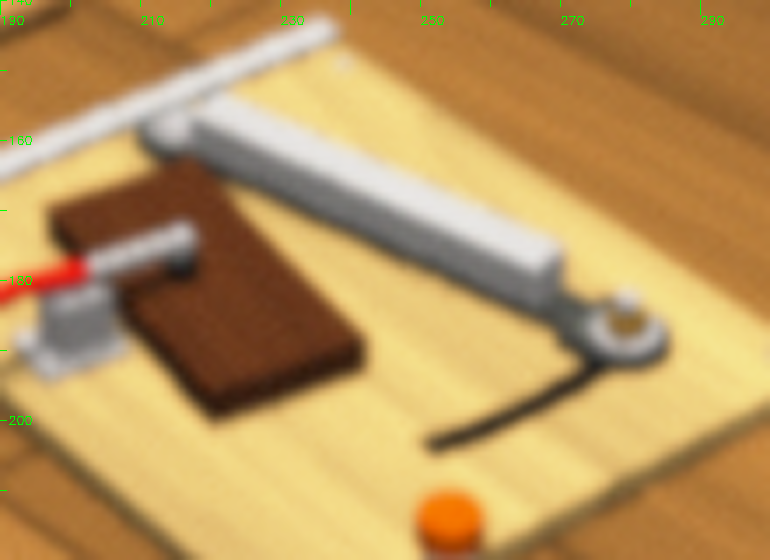

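Run:
```python
from h import *
np.set_printoptions(precision=1,suppress=True)
f=lambda x,y,x0,y0,s:((x+.5)/s-.5+x0,(y+.5)/s-.5+y0)
d=np.load("top0.npy"); 
print("sockets top");
for x,y in [(127,131),(137.5,265),(149,400)]: print(pix2w("top",*f(x,y,155,185,7),95))
print("scene")
for x,y in [(210,273),(296,193),(378,118)]: print(pix2w("scene",*f(x,y,285,180,8),95))
print("holder corners top z30")
for x,y in [(70,88),(228,66),(268,484),(106,506)]: print(pix2w("top",*f(x,y,155,185,7),30))
print("pivot, nut(stud top z48)")
print(pix2w("top",*f(571,352,215,155,5),52),pix2w("top",*f(133,408,215,155,5),48))
print("scene pivot nut stud",pix2w("scene",*f(173,130,190,140,7),52),pix2w("scene",*f(628,297,190,140,7),48))
print("fence top corners z52")
for x,y in [(205,376),(206,417),(549,335),(550,373)]: print(pix2w("top",*f(x,y,215,155,5),52))
print("fence scene")
for x,y in [(190,118),(545,265),(560,245),(230,93)]: print(pix2w("scene",*f(x,y,190,140,7),52))
print("board edge z40")
for x,y in [(246,252),(508,316),(275,131),(535,190)]: print(pix2w("top",*f(x,y,215,155,5),40))
print("board edge scene z40")
for x,y in [(183,155),(362,347),(215,405),(50,208)]: print(pix2w("scene",*f(x,y,190,140,7),40))
print("glue",pix2w("top",193,146,160))
for u,v in [(173,204),(174,223),(176,242),(241,237),(329,225),(290,231)]: print(d[v,u])
```

```text
sockets top
[613.  233.3  95. ]
[552.6 226.2  95. ]
[493.  218.8  95. ]
scene
[613.  233.5  95. ]
[554.  226.1  95. ]
[495.2 219.1  95. ]
holder corners top z30
[645.3 275.6  30. ]
[655.8 200.7  30. ]
[458.6 175.9  30. ]
[448.8 250.3  30. ]
pivot, nut(stud top z48)
[ 548.1 -263.8   52. ] [513.2  19.2  48. ]
scene pivot nut stud [ 579.5 -237.4   52. ] [515.2  20.   48. ]
fence top corners z52
[533.3 -27.2  52. ]
[507.  -27.7  52. ]
[ 559.2 -250.    52. ]
[ 534.5 -249.7   52. ]
fence scene
[ 565.9 -239.8   52. ]
[528.8 -22.2  52. ]
[511.5 -28.7  52. ]
[ 535.3 -243.1   52. ]
board edge z40
[616.2 -54.8  40. ]
[ 573.2 -226.1   40. ]
[698.1 -74.9  40. ]
[ 657.5 -247.3   40. ]
board edge scene z40
[ 579.5 -230.4   40. ]
[626.4 -48.   40. ]
[705.7 -63.3  40. ]
[ 658.5 -241.    40. ]
glue [779.1 164.2 160. ]
1125.7805
1114.9393
1105.0564
1154.9083
1176.6249
1155.7277
```

```bash
cat >> h.py <<'E'
from scipy.spatial.transform import Rotation as Ro
def axes(s=None):
    s=s or sense(); q=s["tcp_rot"]; return Ro.from_quat([q[1],q[2],q[3],q[0]]).as_matrix()
def st():
    s=sense();R=axes(s);g=s["tool_pos"]-2*R[:,1]
    print("t%.2f"%s["clock"],"tcp",s["tool_pos"].round(1),"grasp",g.round(1),"yaw(x axis) %.1f"%np.degrees(np.arctan2(R[1,0],R[0,0])),"F",s["ft_force"].round(1),"M",s["torque"].round(2),"op%.3f"%s["opening"],"q",s["qpos"].round(2))
    return s,R
def plan(P):  # shift of TCP to world P in tool units
    s,R=st(); d=R.T@(np.array(P)-s["tool_pos"])/50; print("d tool units",d.round(2)); return d
E
python3 -c "
from h import *
s,R=st();print(R.round(3))
# pushing start, 40mm robot-side of fence_back
fb=np.array([511.7,-71.6]);n=np.array([.993,.12])
print(fb-40*n)
plan([*(fb-45*n),150])"
```

```text
t0.10 tcp [228.1 608.1 242.8] grasp [228.1 608.1 244.8] yaw(x axis) 69.4 F [ 0.3  0.  -0. ] M [-0.03 -0.01  0.02] op1.002 q [-0.95  0.5  -0.43  1.55  0.22  1.14 -0.21]
[[ 0.351 -0.001 -0.936]
 [ 0.936 -0.002  0.351]
 [-0.002 -1.     0.   ]]
[471.98 -76.4 ]
t0.10 tcp [228.1 608.1 242.8] grasp [228.1 608.1 244.8] yaw(x axis) 69.4 F [ 0.3  0.  -0. ] M [-0.03 -0.01  0.02] op1.002 q [-0.95  0.5  -0.43  1.55  0.22  1.14 -0.21]
d tool units [-11.15   1.87  -9.28]
```

move_arm --steps '[{"dx":-0.62,"dz":-0.72},{"dx":-0.62,"dz":-0.72},{"dx":-0.62,"dz":-0.72},{"dx":-0.62,"dz":-0.72},{"dx":-0.62,"dz":-0.72}]' --jaw 1

```text
validation failed for argument at $.st...
```

move_arm --steps '[{"dx":-0.62,"dz":-0.72},{"dx":-0.62,"dz":-0.72},{"dx":-0.62,"dz":-0.72},{"dx":-0.62,"dz":-0.72},{"dx":-0.62,"dz":-0.72}]'

```text
validation failed for argument at $.st...
```

```bash
python3 -c "
from h import *
plan([470,-76,80])"
```

```text
t0.10 tcp [228.1 608.1 242.8] grasp [228.1 608.1 244.8] yaw(x axis) 69.4 F [ 0.3  0.  -0. ] M [-0.03 -0.01  0.02] op1.002 q [-0.95  0.5  -0.43  1.55  0.22  1.14 -0.21]
d tool units [-11.11   3.27  -9.33]
```

move_arm --steps '[{"dx":-0.62,"dy":0,"dz":-0.72,"turn":0},{"dx":-0.62,"dy":0,"dz":-0.72,"turn":0},{"dx":-0.62,"dy":0,"dz":-0.72,"turn":0},{"dx":-0.62,"dy":0,"dz":-0.72,"turn":0},{"dx":-0.62,"dy":0,"dz":-0.72,"turn":0}]' --jaw 1

```text
clock: 0.6
tool_pos: [342.8, 398.2, 243.4]
tcp_rot: [-0.581, 0.581, 0.403, -0.403]
ft_force: [2.0, 0.6, 0.4]
opening: 0.615
```

move_arm --steps '[{"dx":-0.65,"dy":0,"dz":-0.72,"turn":0},{"dx":-0.65,"dy":0,"dz":-0.72,"turn":0},{"dx":-0.65,"dy":0,"dz":-0.72,"turn":0},{"dx":-0.65,"dy":0,"dz":-0.72,"turn":0},{"dx":-0.65,"dy":0,"dz":-0.72,"turn":0}]'

```text
clock: 1.1
tool_pos: [454.2, 183.0, 243.6]
tcp_rot: [0.581, -0.581, -0.403, 0.403]
ft_force: [0.3, 0.5, 0.5]
opening: 0.177
```

```bash
python3 -c "
from h import *
plan([468,-76,80])"
```

```text
t1.10 tcp [454.2 183.  243.6] grasp [454.2 183.  245.6] yaw(x axis) 69.5 F [0.3 0.5 0.5] M [ 0.03 -0.06 -0.  ] op0.177 q [-0.22  0.19 -0.24  1.95  0.05  1.01  0.72]
d tool units [-4.75  3.27 -2.08]
```

move_arm --steps '[{"dx":-0.9,"dy":0,"dz":-0.41,"turn":0},{"dx":-0.9,"dy":0,"dz":-0.41,"turn":0},{"dx":-0.9,"dy":0,"dz":-0.41,"turn":0},{"dx":-0.9,"dy":0,"dz":-0.41,"turn":0},{"dx":-0.9,"dy":0,"dz":-0.41,"turn":0}]'

```text
clock: 1.6
tool_pos: [470.3, -63.7, 243.7]
tcp_rot: [0.581, -0.581, -0.403, 0.403]
ft_force: [1.4, 0.2, -0.2]
opening: 0.003
```

move_arm --steps '[{"dx":-0.25,"dy":0.8,"dz":0,"turn":0},{"dx":0,"dy":0.9,"dz":0,"turn":0},{"dx":0,"dy":0.9,"dz":0,"turn":0},{"dx":0,"dy":0.67,"dz":0,"turn":0},{"dx":0,"dy":0,"dz":0,"turn":-1}]'

```text
clock: 2.1
tool_pos: [462.0, -72.8, 75.5]
tcp_rot: [0.554, -0.549, -0.44, 0.445]
ft_force: [-0.8, 0.0, 0.7]
opening: 0.003
```

```bash
python3 -c "
from h import *
p,d=capture('top');crop(p,200,160,150,110,5,'pics/t1.png')
plan([468,-76,44])"
```

```text
t2.15 tcp [463.6 -73.   77.3] grasp [463.6 -73.1  79.3] yaw(x axis) 78.1 F [-0.4 -0.4  0.1] M [-0.02 -0.03  0.03] op0.002 q [ 0.16  0.41 -0.07  2.12  0.05  0.62  1.42]
d tool units [-0.04  0.66 -0.1 ]
```

View pics/t1.png

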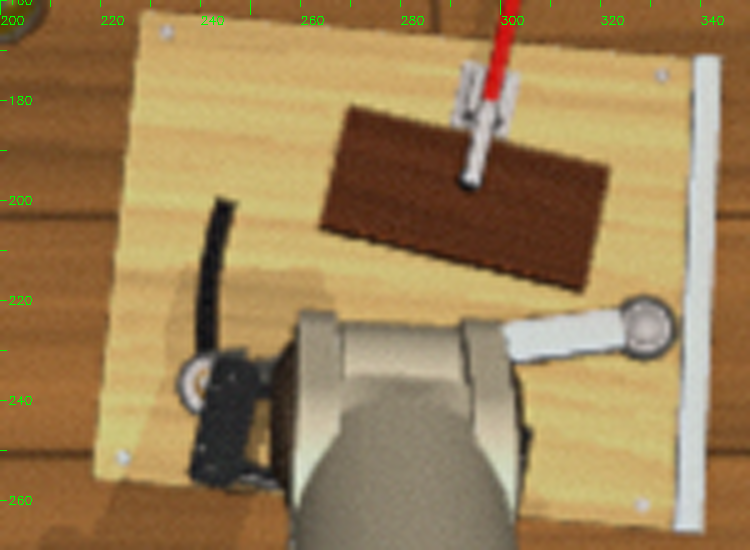

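move_arm --steps '[{"dx":0,"dy":0.66,"dz":0,"turn":0},{"dx":0.06,"dy":0,"dz":-0.25,"turn":0},{"dx":0.06,"dy":0,"dz":-0.25,"turn":0},{"dx":0.04,"dy":0,"dz":-0.15,"turn":0},{"dx":0.04,"dy":0,"dz":-0.15,"turn":0}]'

```text
clock: 2.65
tool_pos: [505.7, -71.6, 47.5]
tcp_rot: [0.553, -0.55, -0.441, 0.444]
ft_force: [-8.0, 3.2, 4.1]
opening: 0.005
```

move_arm --steps '[{"dx":0.05,"dy":0,"dz":-0.2,"turn":0},{"dx":0.05,"dy":0,"dz":-0.2,"turn":0},{"dx":0.05,"dy":0,"dz":-0.2,"turn":0},{"dx":0.05,"dy":0,"dz":-0.2,"turn":0},{"dx":0,"dy":0,"dz":0,"turn":0}]'

```text
clock: 3.15
tool_pos: [548.9, -70.0, 47.7]
tcp_rot: [0.552, -0.551, -0.442, 0.443]
ft_force: [-1.8, 1.7, -0.3]
opening: 0.005
```

```bash
python3 -c "
from h import *
plan([574.9,-68.5,44])"
```

```text
t3.15 tcp [548.9 -70.   47.7] grasp [548.9 -70.   49.7] yaw(x axis) 77.5 F [-1.8  1.7 -0.3] M [0.42 0.48 0.03] op0.005 q [ 0.13  0.57 -0.06  1.93  0.06  0.64  1.38]
d tool units [ 0.14  0.07 -0.5 ]
```

move_arm --steps '[{"dx":0.04,"dy":0,"dz":-0.15,"turn":0},{"dx":0.04,"dy":0,"dz":-0.13,"turn":0},{"dx":0.02,"dy":0,"dz":-0.08,"turn":0},{"dx":0.0,"dy":0,"dz":-0.04,"turn":0},{"dx":0.0,"dy":0,"dz":-0.04,"turn":0}]'

```text
clock: 3.65
tool_pos: [569.3, -72.2, 47.5]
tcp_rot: [0.553, -0.551, -0.441, 0.443]
ft_force: [-7.3, -0.6, 3.0]
opening: 0.008
```

move_arm --steps '[{"dx":0.0,"dy":0,"dz":-0.04,"turn":0},{"dx":0,"dy":0,"dz":-0.04,"turn":0}]'

```text
clock: 3.85
tool_pos: [572.8, -72.8, 47.4]
tcp_rot: [0.553, -0.551, -0.44, 0.443]
ft_force: [-8.2, 0.8, 3.1]
opening: 0.005
```

move_arm --steps '[{"dx":0.0,"dy":0,"dz":-0.04,"turn":0},{"dx":0,"dy":0,"dz":-0.04,"turn":0}]'

```text
clock: 4.05
tool_pos: [573.8, -72.8, 47.0]
tcp_rot: [0.555, -0.55, -0.439, 0.445]
ft_force: [-17.4, 3.4, 10.2]
opening: 0.004
```

move_arm --steps '[{"dx":0.0,"dy":0,"dz":-0.04,"turn":0},{"dx":0,"dy":0,"dz":-0.04,"turn":0}]'

```text
clock: 4.25
tool_pos: [574.0, -72.7, 46.3]
tcp_rot: [0.557, -0.547, -0.437, 0.446]
ft_force: [-24.3, 5.3, 16.2]
opening: 0.005
```

move_arm --steps '[{"dx":0,"dy":0,"dz":0.3,"turn":0},{"dx":0,"dy":0,"dz":0.6,"turn":0},{"dx":0,"dy":-0.9,"dz":0.2,"turn":0},{"dx":0,"dy":-0.95,"dz":0,"turn":0},{"dx":0,"dy":-0.95,"dz":0,"turn":0}]' --jaw 0

```text
clock: 4.75
tool_pos: [529.6, -62.1, 189.9]
tcp_rot: [-0.551, 0.552, 0.443, -0.442]
ft_force: [1.0, -0.4, -0.2]
opening: 0.394
```

```bash
python3 -c "
from h import *
plan([494.0,219,190])"
```

```text
t4.75 tcp [529.6 -62.1 189.9] grasp [529.6 -62.1 191.9] yaw(x axis) 77.4 F [ 1.  -0.4 -0.2] M [-0.01 -0.09  0.01] op0.394 q [ 0.13  0.33 -0.08  1.91  0.03  0.91  1.39]
d tool units [ 5.33 -0.01  1.92]
```

move_arm --steps '[{"dx":0.92,"dy":0,"dz":0.33,"turn":0},{"dx":0.92,"dy":0,"dz":0.33,"turn":0},{"dx":0.92,"dy":0,"dz":0.33,"turn":0},{"dx":0.92,"dy":0,"dz":0.33,"turn":0},{"dx":0.92,"dy":0,"dz":0.33,"turn":0}]'

```text
clock: 5.25
tool_pos: [499.7, 182.4, 189.0]
tcp_rot: [-0.551, 0.553, 0.443, -0.441]
ft_force: [0.5, 0.9, -0.1]
opening: 0.826
```

move_arm --steps '[{"dx":0.7,"dy":0,"dz":0.27,"turn":0},{"dx":0,"dy":0,"dz":0,"turn":-0.9},{"dx":0,"dy":0,"dz":0,"turn":-0.9},{"dx":0,"dy":0,"dz":0,"turn":-0.6}]'

```text
clock: 5.65
tool_pos: [494.2, 218.4, 188.5]
tcp_rot: [-0.468, 0.469, 0.53, -0.528]
ft_force: [0.1, 0.1, 0.9]
opening: 0.999
```

```bash
python3 -c "
from h import *
p,d=capture('top');crop(p,200,160,150,110,5,'pics/t2.png');crop(p,155,185,50,80,7,'pics/t2b.png')
p,d=capture('scene');crop(p,190,140,110,80,7,'pics/s2.png');crop(p,285,150,70,90,6,'pics/s2b.png')
plan([494,219,68])"
```

```text
t5.75 tcp [494.3 217.9 188.4] grasp [494.3 217.9 190.4] yaw(x axis) 96.6 F [-1.  -1.2  0.3] M [ 0.03  0.01 -0.02] op1.002 q [-0.24  0.35 -0.27  1.89  0.11  0.92  1.12]
d tool units [0.02 2.41 0.01]
```

View pics/t2.png

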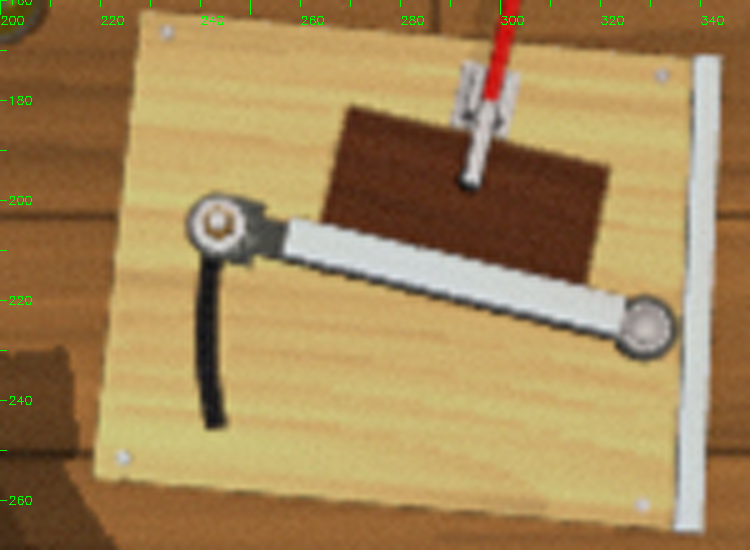

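View pics/t2b.png

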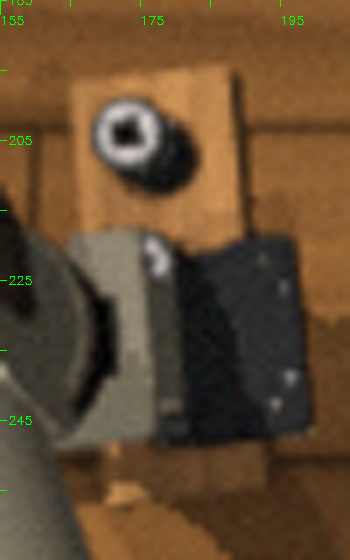

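View pics/s2.png

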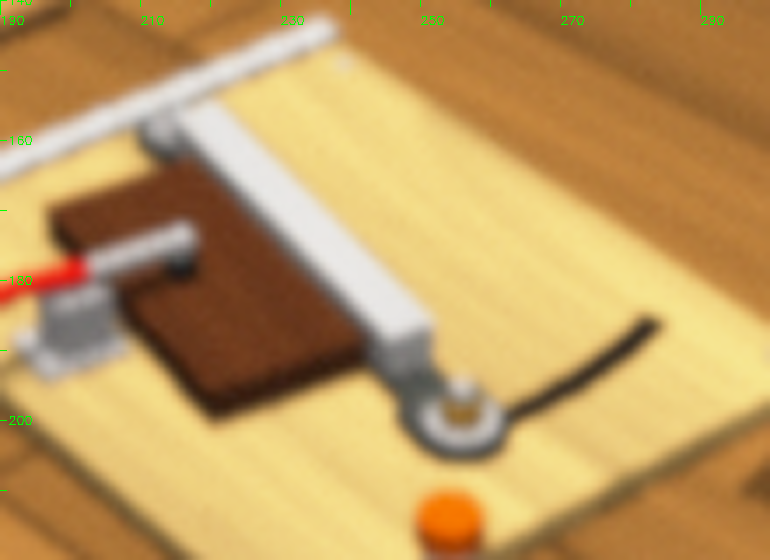

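View pics/s2b.png

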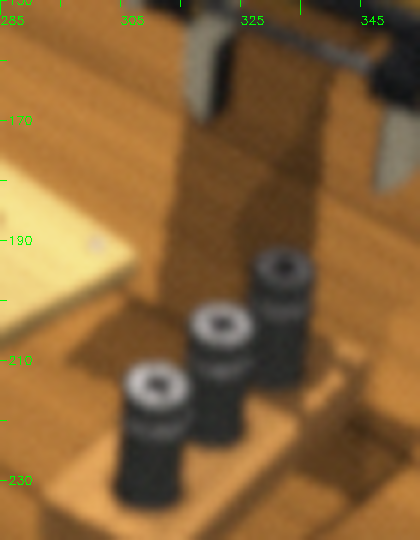

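```bash
python3 -c "
from h import *
np.set_printoptions(precision=1,suppress=True)
f=lambda x,y,x0,y0,s:((x+.5)/s-.5+x0,(y+.5)/s-.5+y0)
print(pix2w('top',*f(218,220,200,160,5),48), pix2w('top',*f(217,223,200,160,5),29))
print(pix2w('scene',*f(462,386,190,140,7),48), pix2w('scene',*f(461,418,190,140,7),29))
print(pix2w('top',*f(646,327,200,160,5),52),pix2w('top',*f(646,327,200,160,5),60))
t=cv2.imread('pics/t2.png');print('ok')
p,d=capture('top');cv2.imwrite('pics/tfull.png',p)
crop(p,228,190,30,30,20,'pics/n.png')
"
```

```text
[619.6  13.   48. ] [620.9  14.1  29. ]
[621.3  13.7  48. ] [621.3  13.4  29. ]
[ 548.1 -263.8   52. ] [ 547.2 -262.1   60. ]
ok
```

View pics/n.png

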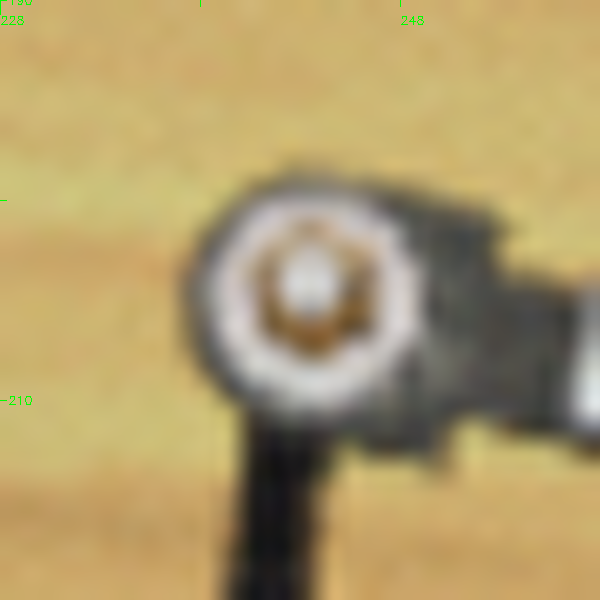

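move_arm --steps '[{"dx":0.02,"dy":0.8,"dz":0,"turn":0},{"dx":0,"dy":0.8,"dz":0,"turn":0},{"dx":0,"dy":0.5,"dz":0,"turn":0},{"dx":0,"dy":0.31,"dz":0,"turn":0},{"dx":0,"dy":0,"dz":0,"turn":0}]'

```text
clock: 6.3
tool_pos: [492.0, 217.7, 64.9]
tcp_rot: [0.471, -0.47, -0.526, 0.529]
ft_force: [-0.4, 0.9, 0.8]
opening: 0.999
```

```bash
python3 -c "
from h import *
plan([494,219,68])"
```

```text
t6.30 tcp [492.  217.7  64.9] grasp [492.  217.7  66.9] yaw(x axis) 96.5 F [-0.4  0.9  0.8] M [ 0.05  0.03 -0.  ] op0.999 q [-0.28  0.53 -0.23  1.96  0.19  0.67  1.06]
d tool units [ 0.02 -0.06 -0.04]
```

move_arm --steps '[{"dx":0.02,"dy":-0.06,"dz":-0.04,"turn":0},{"dx":0,"dy":0,"dz":0,"turn":0},{"dx":0,"dy":0,"dz":0,"turn":0},{"dx":0,"dy":0,"dz":0,"turn":0},{"dx":0,"dy":0,"dz":0,"turn":0}]' --jaw 1

```text
clock: 6.8
tool_pos: [495.4, 220.0, 70.3]
tcp_rot: [-0.47, 0.47, 0.528, -0.528]
ft_force: [-0.5, -0.1, 0.5]
opening: 0.612
```

move_arm --steps '[{"dx":0,"dy":0,"dz":0,"turn":0},{"dx":0,"dy":0,"dz":0,"turn":0},{"dx":0,"dy":0,"dz":0,"turn":0},{"dx":0,"dy":0,"dz":0,"turn":0}]'

```text
clock: 7.2
tool_pos: [495.0, 219.7, 69.7]
tcp_rot: [0.47, -0.47, -0.528, 0.528]
ft_force: [-0.7, 0.0, 0.6]
opening: 0.364
```

```bash
python3 -c "
from h import *
st()"
```

```text
t7.20 tcp [495.  219.7  69.7] grasp [495.  219.7  71.7] yaw(x axis) 96.6 F [-0.7  0.   0.6] M [-0.11  0.09  0.05] op0.364 q [-0.28  0.53 -0.23  1.95  0.18  0.68  1.06]
```

move_arm --steps '[{"dx":0,"dy":-0.4,"dz":0,"turn":0},{"dx":0,"dy":-0.6,"dz":0,"turn":0},{"dx":0,"dy":-0.8,"dz":0,"turn":0},{"dx":0,"dy":-0.3,"dz":0,"turn":0}]'

```text
clock: 7.6
tool_pos: [496.5, 220.8, 177.8]
tcp_rot: [-0.47, 0.471, 0.53, -0.527]
ft_force: [0.5, 0.7, -2.6]
opening: 0.364
```

```bash
python3 -c "
from h import *
plan([621,13.8,170])"
```

```text
t7.60 tcp [496.5 220.8 177.8] grasp [496.4 220.8 179.8] yaw(x axis) 96.7 F [ 0.5  0.7 -2.6] M [ 0.08 -0.05 -0.04] op0.364 q [-0.25  0.37 -0.27  1.89  0.12  0.9   1.11]
d tool units [-4.4   0.16 -1.99]
```

Socket lifted (about 2.6 N weight). Moving it over the nut.

move_arm --steps '[{"dx":-0.88,"dy":0,"dz":-0.4,"turn":0},{"dx":-0.88,"dy":0,"dz":-0.4,"turn":0},{"dx":-0.88,"dy":0,"dz":-0.4,"turn":0},{"dx":-0.88,"dy":0,"dz":-0.4,"turn":0},{"dx":-0.8,"dy":0,"dz":-0.35,"turn":0}]'

```text
clock: 8.1
tool_pos: [617.4, 14.1, 174.1]
tcp_rot: [0.471, -0.47, -0.528, 0.528]
ft_force: [0.2, -0.4, -2.7]
opening: 0.365
```

move_arm --steps '[{"dx":-0.08,"dy":0.5,"dz":-0.04,"turn":0},{"dx":0,"dy":0.5,"dz":0,"turn":0},{"dx":0,"dy":0,"dz":0,"turn":0}]'

```text
clock: 8.4
tool_pos: [615.7, 12.1, 120.2]
tcp_rot: [0.473, -0.468, -0.526, 0.53]
ft_force: [-0.7, 0.2, -3.4]
opening: 0.363
```

```bash
python3 -c "
from h import *
p,d=capture('scene');crop(p,200,110,110,110,6,'pics/s3.png')
p,d=capture('top');crop(p,200,160,120,110,5,'pics/t3.png')
plan([621,13.8,104])"
```

```text
t8.50 tcp [618.5  13.4 124. ] grasp [618.5  13.4 126. ] yaw(x axis) 96.7 F [ 0.3  0.2 -3.2] M [ 0.02 -0.01 -0.01] op0.366 q [ 0.07  0.55 -0.18  1.73  0.12  0.87  1.53]
d tool units [ 0.    0.4  -0.05]
```

View pics/s3.png

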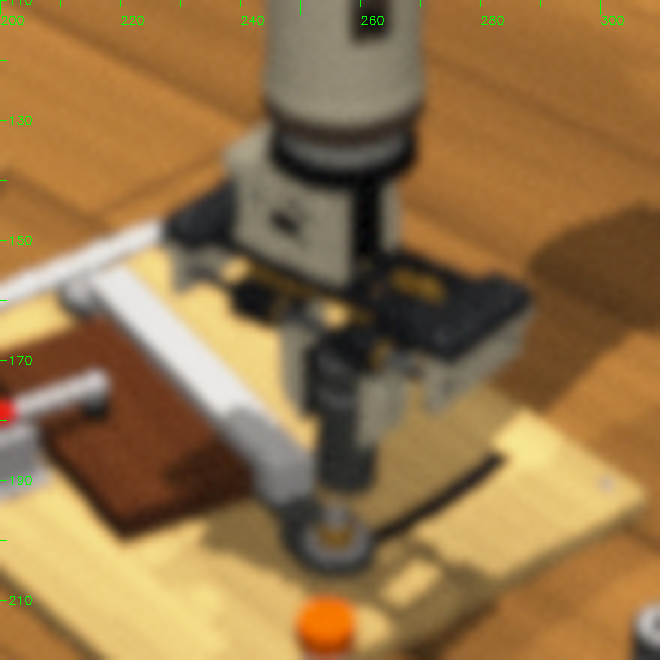

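View pics/t3.png

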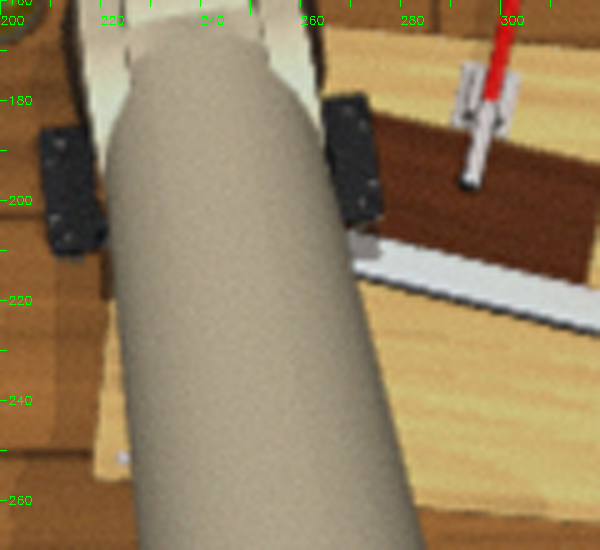

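```bash
python3 -c "
from h import *
a=np.linspace(0,6.28,60)
p=cv2.imread('pics/s3.png')
for c,col in (((618.5,13.4),(0,255,0)),((620.6,13.5),(0,0,255))):
  for z in ((69.3,100) if col[1] else (29,)):
    r=17 if z>29 else 18
    q=w2pix('scene',np.c_[c[0]+r*np.cos(a),c[1]+r*np.sin(a),0*a+z])
    q=((q-[200,110]+.5)*6-.5).round().astype(int)
    cv2.polylines(p,[q.reshape(-1,1,2)],True,col,1)
cv2.imwrite('pics/s3o.png',cv2.resize(p[340:600,220:480],None,fx=2.3,fy=2.3))
"
```

```text
(no output)
```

View pics/s3o.png

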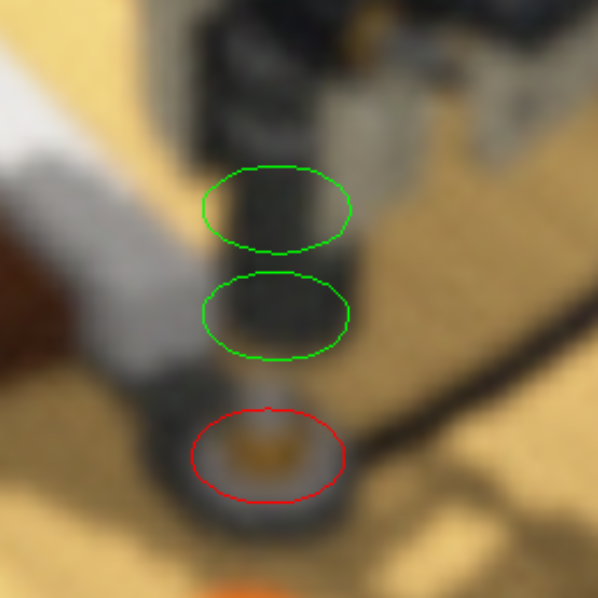

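```bash
python3 -c "
from h import *
p,d=capture('scene')
s,R=st();t=s['tool_pos']
crop(p,230,160,50,50,12,'pics/s4.png');im=cv2.imread('pics/s4.png')
a=np.linspace(0,6.28,60)
for c,z,r,col in (((t[0],t[1]),t[2]-54.7,17,(0,255,0)),((620.6,13.5),29,18,(0,0,255))):
    q=w2pix('scene',np.c_[c[0]+r*np.cos(a),c[1]+r*np.sin(a),0*a+z])
    q=((q-[230,160]+.5)*12-.5).round().astype(int)
    cv2.polylines(im,[q.reshape(-1,1,2)],True,col,1)
cv2.imwrite('pics/s4.png',im)
print(w2pix('scene',[[620,13,69],[630,13,69],[620,23,69],[620,13,79]]))
"
```

```text
t8.55 tcp [619.5  13.6 125.2] grasp [619.5  13.6 127.2] yaw(x axis) 96.7 F [ 0.4 -0.2 -2.3] M [ 0.08 -0.04  0.03] op0.367 q [ 0.07  0.55 -0.18  1.73  0.12  0.87  1.53]
[[255.7395903  189.27301604]
 [253.52689159 190.59090527]
 [257.94939584 190.62080773]
 [255.7645452  186.77728151]]
```

View pics/s4.png

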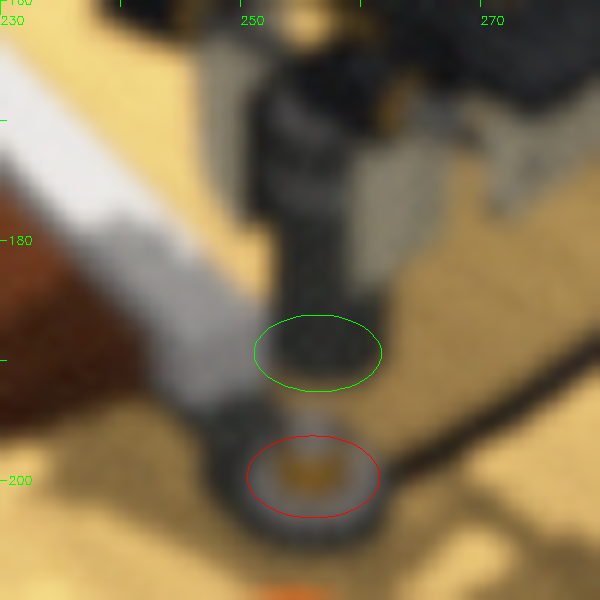

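move_arm --steps '[{"dx":0,"dy":0.2,"dz":-0.04,"turn":0},{"dx":0,"dy":0.1,"dz":0,"turn":0},{"dx":0,"dy":0,"dz":0,"turn":0},{"dx":0,"dy":0,"dz":0,"turn":0}]'

```text
clock: 8.95
tool_pos: [621.3, 13.2, 109.8]
tcp_rot: [0.47, -0.47, -0.528, 0.528]
ft_force: [0.4, -0.6, -1.5]
opening: 0.366
```

```bash
python3 -c "
from h import *
plan([622,13.3,100])"
```

```text
t8.95 tcp [621.3  13.2 109.8] grasp [621.3  13.2 111.8] yaw(x axis) 96.7 F [ 0.4 -0.6 -1.5] M [ 0.07  0.01 -0.01] op0.366 q [ 0.06  0.58 -0.17  1.73  0.13  0.84  1.52]
d tool units [-0.    0.2  -0.01]
```

move_arm --steps '[{"dx":0,"dy":0.1,"dz":-0.01,"turn":0},{"dx":0,"dy":0.1,"dz":0,"turn":0},{"dx":0,"dy":0.06,"dz":0,"turn":0},{"dx":0,"dy":0,"dz":0,"turn":0}]'

```text
clock: 9.35
tool_pos: [621.3, 13.1, 95.9]
tcp_rot: [0.471, -0.47, -0.528, 0.528]
ft_force: [-0.0, 0.0, -1.4]
opening: 0.364
```

move_arm --steps '[{"dx":0,"dy":0.06,"dz":0,"turn":0},{"dx":0,"dy":0,"dz":0,"turn":0}]'

```text
clock: 9.55
tool_pos: [622.2, 13.2, 94.5]
tcp_rot: [-0.47, 0.47, 0.528, -0.528]
ft_force: [-0.8, 0.2, 2.5]
opening: 0.363
```

move_arm --steps '[{"dx":0,"dy":0.06,"dz":0,"turn":0},{"dx":0,"dy":0,"dz":0,"turn":0}]'

```text
clock: 9.75
tool_pos: [623.2, 13.3, 93.7]
tcp_rot: [-0.469, 0.471, 0.529, -0.528]
ft_force: [-4.0, -0.0, 16.0]
opening: 0.363
```

move_arm --steps '[{"dx":0,"dy":0.0,"dz":0,"turn":0.5},{"dx":0,"dy":0,"dz":0,"turn":0.5}]'

```text
clock: 9.95
tool_pos: [624.2, 12.9, 93.9]
tcp_rot: [-0.505, 0.508, 0.495, -0.492]
ft_force: [-1.7, -0.8, 13.6]
opening: 0.363
```

```bash
python3 -c "
from h import *
plan([622,13.3,84])"
```

```text
t9.95 tcp [624.2  12.9  93.9] grasp [624.2  12.9  95.9] yaw(x axis) 88.5 F [-1.7 -0.8 13.6] M [-0.32  0.67  0.08] op0.363 q [ 0.04  0.6  -0.13  1.74  0.11  0.81  1.4 ]
d tool units [0.01 0.2  0.05]
```

move_arm --steps '[{"dx":0,"dy":0.0,"dz":0.04,"turn":0.5},{"dx":0,"dy":0,"dz":0,"turn":0.5},{"dx":0,"dy":0,"dz":0,"turn":0.5}]'

```text
clock: 10.25
tool_pos: [623.6, 12.3, 94.1]
tcp_rot: [-0.554, 0.557, 0.44, -0.436]
ft_force: [0.9, -1.7, 10.4]
opening: 0.369
```

move_arm --steps '[{"dx":0,"dy":0.0,"dz":0,"turn":0.5},{"dx":0,"dy":0,"dz":0,"turn":0.5}]'

```text
clock: 10.45
tool_pos: [623.5, 11.9, 94.1]
tcp_rot: [-0.583, 0.587, 0.4, -0.396]
ft_force: [0.1, -3.4, 11.1]
opening: 0.369
```

```bash
python3 -c "
from h import *
plan([622,13.3,84])"
```

```text
t10.45 tcp [623.5  11.9  94.1] grasp [623.4  11.9  96.1] yaw(x axis) 68.4 F [ 0.1 -3.4 11.1] M [-0.82  0.01  0.06] op0.369 q [-0.03  0.59 -0.05  1.75  0.04  0.8   1.1 ]
d tool units [0.02 0.2  0.04]
```

move_arm --steps '[{"dx":0,"dy":0.0,"dz":0.03,"turn":0.5},{"dx":0,"dy":0,"dz":0,"turn":0.5},{"dx":0,"dy":0,"dz":0,"turn":0.5}]'

```text
clock: 10.75
tool_pos: [622.7, 11.6, 94.1]
tcp_rot: [-0.621, 0.625, 0.337, -0.332]
ft_force: [1.5, -4.0, 10.8]
opening: 0.364
```

move_arm --steps '[{"dx":0,"dy":0.0,"dz":0,"turn":0.5},{"dx":0,"dy":0,"dz":0,"turn":0.5}]'

```text
clock: 10.95
tool_pos: [622.6, 11.1, 94.1]
tcp_rot: [-0.643, 0.647, 0.292, -0.287]
ft_force: [1.9, -5.0, 9.1]
opening: 0.365
```

```bash
python3 -c "
from h import *
plan([622,13.3,84])"
```

```text
t10.95 tcp [622.6  11.1  94.1] grasp [622.6  11.1  96.1] yaw(x axis) 48.4 F [ 1.9 -5.   9.1] M [-1.43 -0.35  0.08] op0.365 q [-0.09  0.59  0.04  1.75 -0.03  0.79  0.8 ]
d tool units [0.02 0.2  0.04]
```

move_arm --steps '[{"dx":-0.02,"dy":0.0,"dz":-0.04,"turn":0.4},{"dx":0,"dy":0,"dz":0,"turn":0.4},{"dx":0,"dy":0,"dz":0,"turn":0.4}]'

```text
clock: 11.25
tool_pos: [622.7, 10.1, 94.1]
tcp_rot: [-0.666, 0.668, 0.237, -0.233]
ft_force: [-0.5, -3.1, 12.9]
opening: 0.368
```

move_arm --steps '[{"dx":0,"dy":0.0,"dz":0,"turn":0.5},{"dx":0,"dy":0,"dz":0,"turn":0.5}]'

```text
clock: 11.45
tool_pos: [622.4, 9.7, 94.0]
tcp_rot: [-0.68, 0.683, 0.19, -0.186]
ft_force: [-1.2, -3.2, 12.9]
opening: 0.366
```

```bash
python3 -c "
from h import *
p,d=capture('scene');crop(p,230,160,50,50,12,'pics/s5.png')
plan([622,13.3,84])"
```

```text
t11.50 tcp [622.4   9.7  94.1] grasp [622.4   9.7  96.1] yaw(x axis) 30.6 F [-1.  -4.4 14. ] M [-0.9   0.37  0.05] op0.361 q [-0.14  0.59  0.11  1.75 -0.09  0.8   0.54]
d tool units [0.03 0.2  0.07]
```

View pics/s5.png

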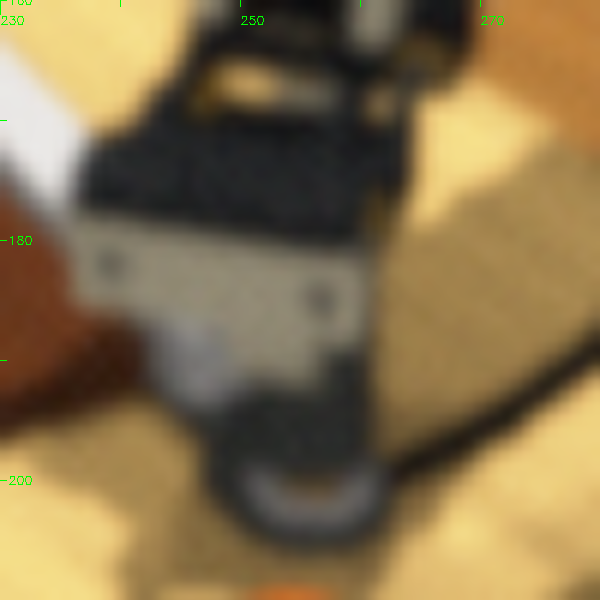

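move_arm --steps '[{"dx":0,"dy":-0.4,"dz":0,"turn":0},{"dx":0,"dy":-0.6,"dz":0,"turn":-0.6},{"dx":0,"dy":-0.6,"dz":0,"turn":-1},{"dx":0,"dy":0,"dz":0,"turn":-1},{"dx":0,"dy":0,"dz":0,"turn":-1}]'

```text
clock: 12.0
tool_pos: [620.4, 11.9, 172.3]
tcp_rot: [-0.611, 0.612, 0.356, -0.354]
ft_force: [-0.0, -0.9, -3.0]
opening: 0.365
```

move_arm --steps '[{"dx":0,"dy":0,"dz":0,"turn":-1},{"dx":0,"dy":0,"dz":0,"turn":-1},{"dx":0,"dy":0,"dz":0,"turn":-1},{"dx":0,"dy":0,"dz":0,"turn":-1},{"dx":0,"dy":0,"dz":0,"turn":-0.66}]'

```text
clock: 12.5
tool_pos: [619.2, 11.7, 170.6]
tcp_rot: [-0.467, 0.467, 0.531, -0.531]
ft_force: [0.5, -0.1, -2.5]
opening: 0.364
```

```bash
python3 -c "
from h import *
plan([495,219.7,175])"
```

```text
t12.50 tcp [619.2  11.7 170.6] grasp [619.2  11.7 172.6] yaw(x axis) 97.4 F [ 0.5 -0.1 -2.5] M [ 0.02  0.01 -0.  ] op0.364 q [ 0.04  0.49 -0.14  1.7   0.08  0.95  1.57]
d tool units [ 4.45 -0.09  1.93]
```

move_arm --steps '[{"dx":0.9,"dy":0,"dz":0.39,"turn":0},{"dx":0.9,"dy":0,"dz":0.39,"turn":0},{"dx":0.9,"dy":0,"dz":0.39,"turn":0},{"dx":0.9,"dy":0,"dz":0.39,"turn":0},{"dx":0.85,"dy":0,"dz":0.37,"turn":0.08}]'

```text
clock: 13.0
tool_pos: [494.6, 222.4, 170.9]
tcp_rot: [-0.471, 0.471, 0.528, -0.527]
ft_force: [0.8, 0.8, -2.4]
opening: 0.363
```

move_arm --steps '[{"dx":0,"dy":0.5,"dz":0,"turn":0},{"dx":0,"dy":0.5,"dz":0,"turn":0},{"dx":0,"dy":0,"dz":0,"turn":0},{"dx":0,"dy":0,"dz":0,"turn":0}]'

```text
clock: 13.4
tool_pos: [495.8, 220.2, 120.7]
tcp_rot: [0.471, -0.471, -0.527, 0.528]
ft_force: [0.3, 0.6, -2.4]
opening: 0.369
```

```bash
python3 -c "
from h import *
plan([495,219.7,70])"
```

```text
t13.40 tcp [495.8 220.2 120.7] grasp [495.8 220.2 122.7] yaw(x axis) 96.5 F [ 0.3  0.6 -2.4] M [ 0.11 -0.06 -0.02] op0.369 q [-0.3   0.45 -0.2   1.93  0.12  0.78  1.11]
d tool units [-0.01  1.01  0.02]
```

move_arm --steps '[{"dx":-0.01,"dy":0.4,"dz":0.02,"turn":0},{"dx":0,"dy":0.2,"dz":0,"turn":0},{"dx":0,"dy":0.2,"dz":0,"turn":0},{"dx":0,"dy":0.1,"dz":0,"turn":0}]'

```text
clock: 13.8
tool_pos: [495.1, 219.6, 75.4]
tcp_rot: [0.471, -0.471, -0.527, 0.527]
ft_force: [-0.2, 0.3, -2.2]
opening: 0.363
```

move_arm --steps '[{"dx":0,"dy":0.08,"dz":0,"turn":0},{"dx":0,"dy":0.04,"dz":0,"turn":0}]'

```text
clock: 14.0
tool_pos: [495.2, 219.9, 69.6]
tcp_rot: [-0.471, 0.471, 0.528, -0.527]
ft_force: [0.5, -0.5, -2.7]
opening: 0.362
```

move_arm --steps '[{"dx":0,"dy":0,"dz":0,"turn":0},{"dx":0,"dy":0,"dz":0,"turn":0},{"dx":0,"dy":0,"dz":0,"turn":0},{"dx":0,"dy":0,"dz":0,"turn":0},{"dx":0,"dy":0,"dz":0,"turn":0}]' --jaw 0

```text
clock: 14.5
tool_pos: [495.1, 220.0, 70.0]
tcp_rot: [-0.471, 0.471, 0.528, -0.527]
ft_force: [0.5, 1.0, 0.0]
opening: 0.752
```

```bash
python3 -c "
from h import *
plan([550.8,226.5,70])"
```

```text
t14.50 tcp [495.1 220.   70. ] grasp [495.1 220.   72. ] yaw(x axis) 96.5 F [0.5 1.  0. ] M [0.01 0.02 0.01] op0.752 q [-0.32  0.52 -0.19  1.95  0.15  0.68  1.09]
d tool units [ 0.   -0.   -1.12]
```

move_arm --steps '[{"dx":0,"dy":0,"dz":-0.4,"turn":0},{"dx":0,"dy":0,"dz":-0.5,"turn":0},{"dx":0,"dy":0,"dz":-0.22,"turn":0},{"dx":0,"dy":0,"dz":0,"turn":0},{"dx":0,"dy":0,"dz":0,"turn":0}]'

```text
clock: 15.0
tool_pos: [549.5, 226.1, 69.3]
tcp_rot: [0.471, -0.471, -0.527, 0.528]
ft_force: [-0.6, -0.3, -0.7]
opening: 0.997
```

```bash
python3 -c "
from h import *
p,d=capture('top');crop(p,145,185,110,80,7,'pics/t6.png')
plan([550.8,226.5,70])"
```

```text
t15.05 tcp [549.1 226.1  69.3] grasp [549.1 226.1  71.3] yaw(x axis) 96.5 F [0.1 0.8 0.4] M [0.02 0.01 0.  ] op0.999 q [-0.3   0.6  -0.18  1.82  0.15  0.74  1.13]
d tool units [ 0.   -0.01 -0.03]
```

View pics/t6.png

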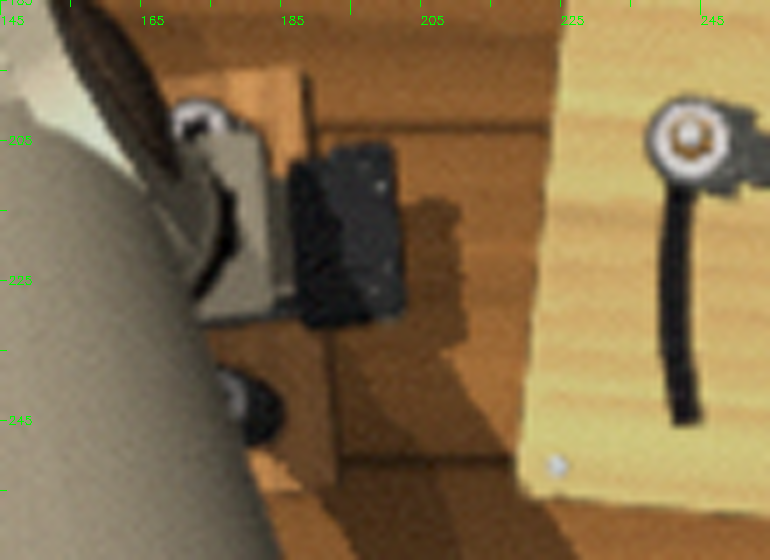

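Socket A is back in its hole at px (180,241), upright, and the nut is unmoved at (242,204). Next I grip the middle socket.

move_arm --steps '[{"dx":0,"dy":0,"dz":-0.03,"turn":0},{"dx":0,"dy":0,"dz":0,"turn":0},{"dx":0,"dy":0,"dz":0,"turn":0},{"dx":0,"dy":0,"dz":0,"turn":0},{"dx":0,"dy":0,"dz":0,"turn":0}]' --jaw 1

```text
clock: 15.55
tool_pos: [552.1, 226.4, 69.8]
tcp_rot: [-0.471, 0.471, 0.528, -0.527]
ft_force: [1.2, 0.2, -1.1]
opening: 0.613
```

move_arm --steps '[{"dx":0,"dy":0,"dz":0,"turn":0},{"dx":0,"dy":0,"dz":0,"turn":0},{"dx":0,"dy":0,"dz":0,"turn":0},{"dx":0,"dy":0,"dz":0,"turn":0}]'

```text
clock: 15.95
tool_pos: [552.2, 226.2, 69.8]
tcp_rot: [0.471, -0.471, -0.527, 0.527]
ft_force: [-1.0, -0.8, 0.4]
opening: 0.365
```

move_arm --steps '[{"dx":0,"dy":-0.4,"dz":0,"turn":0},{"dx":0,"dy":-0.6,"dz":0,"turn":0},{"dx":0,"dy":-0.8,"dz":0,"turn":0},{"dx":0,"dy":-0.1,"dz":0,"turn":0}]'

```text
clock: 16.35
tool_pos: [554.9, 227.8, 169.4]
tcp_rot: [-0.47, 0.472, 0.53, -0.525]
ft_force: [1.3, 0.0, -1.3]
opening: 0.367
```

```bash
python3 -c "
from h import *
plan([620.6,13.5,170])"
```

```text
t16.35 tcp [554.9 227.8 169.4] grasp [554.9 227.8 171.4] yaw(x axis) 96.5 F [ 1.3  0.  -1.3] M [ 0.13 -0.14 -0.02] op0.367 q [-0.28  0.46 -0.2   1.76  0.11  0.92  1.16]
d tool units [-4.41 -0.02 -0.82]
```

move_arm --steps '[{"dx":-0.9,"dy":0,"dz":-0.17,"turn":0},{"dx":-0.9,"dy":0,"dz":-0.17,"turn":0},{"dx":-0.9,"dy":0,"dz":-0.17,"turn":0},{"dx":-0.9,"dy":0,"dz":-0.17,"turn":0},{"dx":-0.8,"dy":0,"dz":-0.15,"turn":0}]'

```text
clock: 16.85
tool_pos: [617.8, 9.6, 163.5]
tcp_rot: [0.471, -0.471, -0.527, 0.528]
ft_force: [0.9, 0.4, -1.6]
opening: 0.368
```

move_arm --steps '[{"dx":0,"dy":0.6,"dz":0,"turn":0},{"dx":0,"dy":0.5,"dz":0,"turn":0},{"dx":0,"dy":0.1,"dz":0,"turn":0},{"dx":0,"dy":0,"dz":0,"turn":0},{"dx":0,"dy":0,"dz":0,"turn":0}]'

```text
clock: 17.35
tool_pos: [618.5, 13.1, 105.3]
tcp_rot: [-0.471, 0.471, 0.528, -0.528]
ft_force: [0.2, -0.2, -2.5]
opening: 0.366
```

```bash
python3 -c "
from h import *
plan([622,13.6,100])"
```

```text
t17.35 tcp [618.5  13.1 105.3] grasp [618.5  13.1 107.3] yaw(x axis) 96.5 F [ 0.2 -0.2 -2.5] M [0.06 0.02 0.05] op0.366 q [ 0.04  0.57 -0.14  1.74  0.1   0.83  1.54]
d tool units [ 0.    0.11 -0.07]
```

move_arm --steps '[{"dx":0.01,"dy":0.06,"dz":-0.07,"turn":0},{"dx":0,"dy":0.1,"dz":0,"turn":0},{"dx":0,"dy":0.05,"dz":0,"turn":0},{"dx":0,"dy":0,"dz":0,"turn":0}]'

```text
clock: 17.75
tool_pos: [621.2, 13.4, 93.8]
tcp_rot: [0.471, -0.471, -0.527, 0.528]
ft_force: [-0.7, 0.3, -3.3]
opening: 0.364
```

move_arm --steps '[{"dx":0,"dy":0.06,"dz":0,"turn":0},{"dx":0,"dy":0.02,"dz":0,"turn":0}]'

```text
clock: 17.95
tool_pos: [621.4, 13.0, 90.6]
tcp_rot: [0.471, -0.471, -0.527, 0.528]
ft_force: [-2.8, -0.9, 8.4]
opening: 0.366
```

move_arm --steps '[{"dx":0,"dy":0.05,"dz":0,"turn":0},{"dx":0,"dy":0,"dz":0,"turn":0}]'

```text
clock: 18.15
tool_pos: [622.9, 13.1, 89.9]
tcp_rot: [-0.47, 0.472, 0.528, -0.527]
ft_force: [-3.2, -1.0, 11.1]
opening: 0.363
```

move_arm --steps '[{"dx":0,"dy":0,"dz":0,"turn":0.5},{"dx":0,"dy":0,"dz":0,"turn":0.5}]'

```text
clock: 18.35
tool_pos: [623.0, 12.3, 89.9]
tcp_rot: [-0.506, 0.508, 0.493, -0.492]
ft_force: [-2.1, -2.3, 10.6]
opening: 0.366
```

```bash
python3 -c "
from h import *
plan([622,13.3,84])"
```

```text
t18.35 tcp [623.   12.3  89.9] grasp [623.   12.3  91.9] yaw(x axis) 88.3 F [-2.1 -2.3 10.6] M [-0.66  0.89  0.02] op0.366 q [ 0.01  0.6  -0.1   1.74  0.08  0.8   1.41]
d tool units [0.02 0.12 0.02]
```

move_arm --steps '[{"dx":0,"dy":0,"dz":0,"turn":0.5},{"dx":0,"dy":0,"dz":0,"turn":0.5},{"dx":0,"dy":0,"dz":0,"turn":0.5}]'

```text
clock: 18.65
tool_pos: [622.9, 11.7, 89.8]
tcp_rot: [-0.555, 0.557, 0.437, -0.436]
ft_force: [-1.9, -3.1, 9.8]
opening: 0.366
```

move_arm --steps '[{"dx":0,"dy":0,"dz":0,"turn":0.5},{"dx":0,"dy":0,"dz":0,"turn":0.5}]'

```text
clock: 18.85
tool_pos: [622.1, 11.6, 88.9]
tcp_rot: [-0.585, 0.586, 0.397, -0.397]
ft_force: [-1.7, -2.0, -2.0]
opening: 0.363
```

```bash
python3 -c "
from h import *
plan([622,13.3,84])"
```

```text
t18.85 tcp [622.1  11.6  88.9] grasp [622.1  11.6  90.9] yaw(x axis) 68.3 F [-1.7 -2.  -2. ] M [-0.54  0.36  0.03] op0.363 q [-0.05  0.6  -0.01  1.75  0.01  0.8   1.12]
d tool units [0.03 0.1  0.01]
```

Force dropped from 10 N to -2 N at yaw 68, so the socket is dropping on. Now lowering it.

move_arm --steps '[{"dx":0,"dy":0.05,"dz":0,"turn":0},{"dx":0,"dy":0.05,"dz":0,"turn":0},{"dx":0,"dy":0.0,"dz":0,"turn":0}]'

```text
clock: 19.15
tool_pos: [621.8, 12.0, 83.5]
tcp_rot: [-0.584, 0.585, 0.398, -0.398]
ft_force: [-3.6, -3.1, 8.9]
opening: 0.367
```

move_arm --steps '[{"dx":0,"dy":0.04,"dz":0,"turn":0},{"dx":0,"dy":0,"dz":0,"turn":0}]'

```text
clock: 19.35
tool_pos: [622.0, 12.0, 83.4]
tcp_rot: [-0.584, 0.585, 0.398, -0.398]
ft_force: [-9.1, -4.2, 21.4]
opening: 0.363
```

```bash
python3 -c "
from h import *
plan([622,13.3,84])"
```

```text
t19.35 tcp [622.   12.   83.4] grasp [622.   12.   85.4] yaw(x axis) 68.5 F [-9.1 -4.2 21.4] M [-1.14  2.12 -0.09] op0.363 q [-0.05  0.61 -0.02  1.75  0.01  0.79  1.12]
d tool units [ 0.02 -0.01  0.01]
```

move_arm --steps '[{"dx":-0.01,"dy":-0.03,"dz":0.04,"turn":0},{"dx":0,"dy":0,"dz":0,"turn":0.5},{"dx":0,"dy":0,"dz":0,"turn":0.5}]'

```text
clock: 19.65
tool_pos: [621.3, 11.5, 83.5]
tcp_rot: [-0.61, 0.612, 0.356, -0.355]
ft_force: [-1.2, -5.9, 7.3]
opening: 0.367
```

```bash
python3 -c "
from h import *
st()"
```

```text
t19.65 tcp [621.3  11.5  83.5] grasp [621.3  11.5  85.5] yaw(x axis) 60.4 F [-1.2 -5.9  7.3] M [-1.62  0.24  0.17] op0.367 q [-0.08  0.6   0.02  1.75 -0.01  0.78  1.  ]
```

move_arm --steps '[{"dx":0,"dy":0,"dz":0,"turn":0.4},{"dx":0,"dy":0,"dz":0,"turn":0.4}]'

```text
clock: 19.85
tool_pos: [621.0, 11.1, 83.5]
tcp_rot: [-0.629, 0.631, 0.321, -0.321]
ft_force: [-2.2, -5.7, 8.1]
opening: 0.366
```

```bash
python3 -c "
from h import *
st()"
```

```text
t19.85 tcp [621.   11.1  83.5] grasp [621.   11.1  85.5] yaw(x axis) 54.0 F [-2.2 -5.7  8.1] M [-1.7   0.44  0.25] op0.366 q [-0.1   0.6   0.05  1.75 -0.03  0.78  0.91]
```

move_arm --steps '[{"dx":0,"dy":0,"dz":0,"turn":0.4},{"dx":0,"dy":0,"dz":0,"turn":0.4}]'

```text
clock: 20.05
tool_pos: [620.9, 10.9, 83.4]
tcp_rot: [-0.646, 0.648, 0.286, -0.285]
ft_force: [-1.7, -6.6, 9.0]
opening: 0.362
```

```bash
python3 -c "
from h import *
st()"
```

```text
t20.05 tcp [620.9  10.9  83.4] grasp [620.8  10.9  85.4] yaw(x axis) 47.6 F [-1.7 -6.6  9. ] M [-1.81  0.49  0.19] op0.362 q [-0.12  0.6   0.08  1.76 -0.06  0.78  0.81]
```

move_arm --steps '[{"dx":-0.03,"dy":0,"dz":-0.03,"turn":0.4},{"dx":0,"dy":0,"dz":0,"turn":0.4}]'

```text
clock: 20.25
tool_pos: [620.8, 10.4, 83.5]
tcp_rot: [-0.661, 0.662, 0.25, -0.248]
ft_force: [-3.1, -3.9, 9.4]
opening: 0.368
```

```bash
python3 -c "
from h import *
st()"
```

```text
t20.25 tcp [620.8  10.4  83.5] grasp [620.8  10.4  85.5] yaw(x axis) 41.2 F [-3.1 -3.9  9.4] M [-1.16  0.66  0.15] op0.368 q [-0.14  0.6   0.1   1.76 -0.08  0.78  0.72]
```

move_arm --steps '[{"dx":0,"dy":0,"dz":0,"turn":0.4},{"dx":0,"dy":0,"dz":0,"turn":0.4}]'

```text
clock: 20.45
tool_pos: [620.6, 10.3, 83.4]
tcp_rot: [-0.674, 0.675, 0.212, -0.211]
ft_force: [-3.3, -3.9, 9.0]
opening: 0.365
```

```bash
python3 -c "
from h import *
st()"
```

```text
t20.45 tcp [620.6  10.3  83.4] grasp [620.6  10.3  85.4] yaw(x axis) 34.9 F [-3.3 -3.9  9. ] M [-1.23  0.78  0.24] op0.365 q [-0.16  0.61  0.13  1.76 -0.1   0.78  0.63]
```

move_arm --steps '[{"dx":0,"dy":0,"dz":0,"turn":0.3},{"dx":0,"dy":0,"dz":0,"turn":0.3}]'

```text
clock: 20.65
tool_pos: [620.5, 10.2, 83.5]
tcp_rot: [-0.682, 0.683, 0.184, -0.183]
ft_force: [-3.5, -3.3, 10.1]
opening: 0.365
```

```bash
python3 -c "
from h import *
st()"
```

```text
t20.65 tcp [620.5  10.2  83.5] grasp [620.5  10.2  85.5] yaw(x axis) 30.1 F [-3.5 -3.3 10.1] M [-1.25  0.92  0.16] op0.365 q [-0.17  0.61  0.15  1.76 -0.12  0.78  0.56]
```

move_arm --steps '[{"dx":0,"dy":0,"dz":0,"turn":0.4},{"dx":0,"dy":0,"dz":0,"turn":0.3}]'

```text
clock: 20.85
tool_pos: [620.3, 10.1, 83.4]
tcp_rot: [-0.69, 0.692, 0.15, -0.15]
ft_force: [-3.9, -4.0, 9.6]
opening: 0.368
```

```bash
python3 -c "
from h import *
st()"
```

```text
t20.85 tcp [620.3  10.1  83.4] grasp [620.3  10.1  85.4] yaw(x axis) 24.5 F [-3.9 -4.   9.6] M [-1.33  1.02  0.32] op0.368 q [-0.19  0.61  0.17  1.76 -0.14  0.79  0.48]
```

move_arm --steps '[{"dx":0,"dy":0,"dz":0,"turn":0.3},{"dx":0,"dy":0,"dz":0,"turn":0.3}]'

```text
clock: 21.05
tool_pos: [620.2, 10.1, 83.4]
tcp_rot: [-0.696, 0.697, 0.121, -0.121]
ft_force: [-4.4, -4.9, 12.2]
opening: 0.364
```

```bash
python3 -c "
from h import *
p,d=capture('top');crop(p,200,160,150,110,5,'pics/t7.png')
p,d=capture('scene');crop(p,200,130,80,90,7,'pics/s7.png')
st()"
```

```text
t21.15 tcp [620.2  10.   83.4] grasp [620.2  10.   85.4] yaw(x axis) 19.7 F [-3.7 -4.5 10.6] M [-1.38  1.12  0.03] op0.365 q [-0.21  0.61  0.2   1.76 -0.16  0.79  0.41]
```

View pics/t7.png

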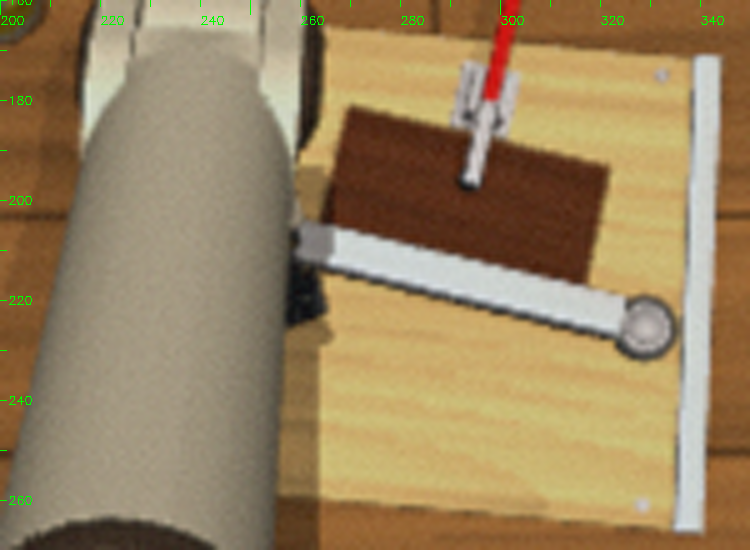

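View pics/s7.png

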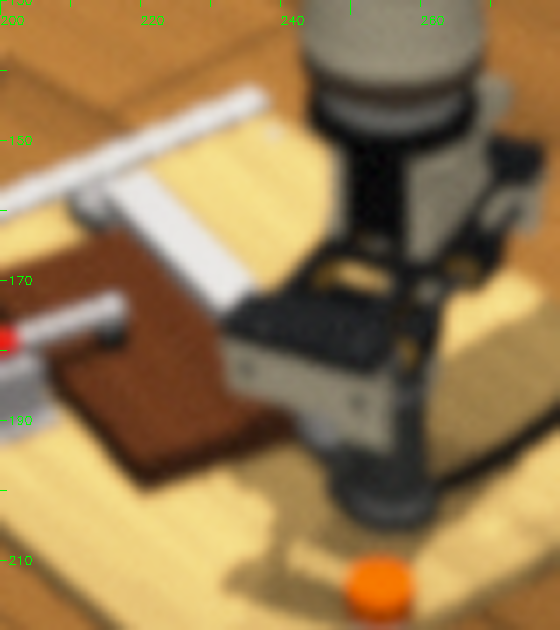

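move_arm --steps '[{"dx":0,"dy":0,"dz":0,"turn":0.4},{"dx":0,"dy":0,"dz":0,"turn":0.4}]'

```text
clock: 21.35
tool_pos: [620.0, 10.0, 83.4]
tcp_rot: [-0.702, 0.703, 0.082, -0.082]
ft_force: [-5.7, -4.7, 10.7]
opening: 0.364
```

```bash
python3 -c "
from h import *
st()"
```

```text
t21.35 tcp [620.   10.   83.4] grasp [620.   10.   85.4] yaw(x axis) 13.3 F [-5.7 -4.7 10.7] M [-1.42  1.33  0.23] op0.364 q [-0.23  0.61  0.22  1.76 -0.18  0.79  0.32]
```

move_arm --steps '[{"dx":0,"dy":0,"dz":0,"turn":0.4},{"dx":0,"dy":0,"dz":0,"turn":0.4}]'

```text
clock: 21.55
tool_pos: [619.8, 10.1, 83.4]
tcp_rot: [-0.705, 0.706, 0.042, -0.042]
ft_force: [-5.6, -4.2, 12.3]
opening: 0.368
```

```bash
python3 -c "
from h import *
st()"
```

```text
t21.55 tcp [619.8  10.1  83.4] grasp [619.8  10.1  85.4] yaw(x axis) 6.8 F [-5.6 -4.2 12.3] M [-1.28  1.44 -0.08] op0.368 q [-0.25  0.61  0.25  1.76 -0.2   0.79  0.22]
```

move_arm --steps '[{"dx":0,"dy":0,"dz":0,"turn":0}]'

```text
clock: 21.65
tool_pos: [619.7, 10.1, 83.4]
tcp_rot: [-0.705, 0.706, 0.042, -0.042]
ft_force: [-5.0, -3.6, 12.1]
opening: 0.366
```

```bash
python3 -c "
from h import *
st()"
```

```text
t21.65 tcp [619.7  10.1  83.4] grasp [619.7  10.1  85.4] yaw(x axis) 6.8 F [-5.  -3.6 12.1] M [-1.34  1.44 -0.12] op0.366 q [-0.25  0.61  0.25  1.76 -0.2   0.79  0.22]
```

move_arm --steps '[{"dx":0,"dy":-0.4,"dz":0,"turn":0},{"dx":0,"dy":-0.6,"dz":0,"turn":0},{"dx":0,"dy":-0.6,"dz":0,"turn":-1},{"dx":0,"dy":0,"dz":0,"turn":-1},{"dx":0,"dy":0,"dz":0,"turn":-1}]'

```text
clock: 22.15
tool_pos: [620.8, 13.0, 163.1]
tcp_rot: [0.681, -0.681, -0.192, 0.19]
ft_force: [-0.7, 0.0, -2.7]
opening: 0.366
```

move_arm --steps '[{"dx":0,"dy":0,"dz":0,"turn":-1},{"dx":0,"dy":0,"dz":0,"turn":-1},{"dx":0,"dy":0,"dz":0,"turn":-1},{"dx":0,"dy":0,"dz":0,"turn":-1},{"dx":0,"dy":0,"dz":0,"turn":-1}]'

```text
clock: 22.65
tool_pos: [619.6, 12.8, 161.4]
tcp_rot: [0.575, -0.574, -0.413, 0.412]
ft_force: [0.2, -0.1, -3.4]
opening: 0.364
```

move_arm --steps '[{"dx":0,"dy":0,"dz":0,"turn":-1},{"dx":0,"dy":0,"dz":0,"turn":-1},{"dx":0,"dy":0,"dz":0,"turn":-1},{"dx":0,"dy":0,"dz":0,"turn":-0.25}]'

```text
clock: 23.05
tool_pos: [619.7, 12.6, 161.4]
tcp_rot: [-0.468, 0.467, 0.531, -0.53]
ft_force: [0.4, 0.0, -2.1]
opening: 0.367
```

```bash
python3 -c "
from h import *
plan([552.2,226.2,165])"
```

```text
t23.05 tcp [619.7  12.6 161.4] grasp [619.7  12.6 163.4] yaw(x axis) 97.3 F [ 0.4  0.  -2.1] M [0.07 0.04 0.03] op0.367 q [-0.    0.5  -0.08  1.71  0.05  0.93  1.6 ]
d tool units [ 4.41 -0.07  0.8 ]
```

move_arm --steps '[{"dx":0.9,"dy":0,"dz":0.16,"turn":0},{"dx":0.9,"dy":0,"dz":0.16,"turn":0},{"dx":0.9,"dy":0,"dz":0.16,"turn":0},{"dx":0.9,"dy":0,"dz":0.16,"turn":0},{"dx":0.81,"dy":0,"dz":0.16,"turn":0.08}]'

```text
clock: 23.55
tool_pos: [552.2, 229.2, 161.7]
tcp_rot: [-0.472, 0.471, 0.528, -0.527]
ft_force: [1.2, 0.5, -3.5]
opening: 0.364
```

move_arm --steps '[{"dx":0,"dy":0.4,"dz":0,"turn":0},{"dx":0,"dy":0.4,"dz":0,"turn":0},{"dx":0,"dy":0,"dz":0,"turn":0},{"dx":0,"dy":0,"dz":0,"turn":0}]'

```text
clock: 23.95
tool_pos: [553.1, 225.9, 121.7]
tcp_rot: [0.472, -0.471, -0.526, 0.527]
ft_force: [0.3, -0.3, -2.5]
opening: 0.362
```

```bash
python3 -c "
from h import *
plan([552.2,226.2,70])"
```

```text
t23.95 tcp [553.1 225.9 121.7] grasp [553.1 225.9 123.7] yaw(x axis) 96.3 F [ 0.3 -0.3 -2.5] M [ 0.03 -0.05 -0.02] op0.362 q [-0.34  0.52 -0.12  1.79  0.08  0.84  1.18]
d tool units [0.01 1.03 0.02]
```

move_arm --steps '[{"dx":0.01,"dy":0.4,"dz":0.02,"turn":0},{"dx":0,"dy":0.2,"dz":0,"turn":0},{"dx":0,"dy":0.2,"dz":0,"turn":0},{"dx":0,"dy":0.1,"dz":0,"turn":0}]'

```text
clock: 24.35
tool_pos: [552.5, 225.7, 76.7]
tcp_rot: [0.472, -0.472, -0.526, 0.527]
ft_force: [0.2, 0.1, -3.1]
opening: 0.365
```

move_arm --steps '[{"dx":0,"dy":0.08,"dz":0,"turn":0},{"dx":0,"dy":0.04,"dz":0,"turn":0}]'

```text
clock: 24.55
tool_pos: [552.6, 226.0, 71.1]
tcp_rot: [-0.472, 0.472, 0.527, -0.526]
ft_force: [-0.0, -0.5, -2.2]
opening: 0.371
```

move_arm --steps '[{"dx":0,"dy":0.02,"dz":0,"turn":0},{"dx":0,"dy":0,"dz":0,"turn":0}]'

```text
clock: 24.75
tool_pos: [552.7, 226.1, 70.4]
tcp_rot: [-0.472, 0.472, 0.527, -0.526]
ft_force: [-0.2, -0.0, -2.2]
opening: 0.365
```

move_arm --steps '[{"dx":0,"dy":0,"dz":0,"turn":0},{"dx":0,"dy":0,"dz":0,"turn":0},{"dx":0,"dy":0,"dz":0,"turn":0},{"dx":0,"dy":0,"dz":0,"turn":0},{"dx":0,"dy":0,"dz":0,"turn":0}]' --jaw 0

```text
clock: 25.25
tool_pos: [552.6, 226.1, 70.4]
tcp_rot: [-0.472, 0.472, 0.527, -0.526]
ft_force: [-0.5, -0.2, 0.6]
opening: 0.754
```

```bash
python3 -c "
from h import *
plan([609.5,233.0,70])"
```

```text
t25.25 tcp [552.6 226.1  70.4] grasp [552.6 226.1  72.4] yaw(x axis) 96.2 F [-0.5 -0.2  0.6] M [ 0.09  0.   -0.03] op0.754 q [-0.34  0.59 -0.12  1.82  0.1   0.74  1.17]
d tool units [ 0.01  0.01 -1.15]
```

move_arm --steps '[{"dx":0.01,"dy":0,"dz":-0.4,"turn":0},{"dx":0,"dy":0,"dz":-0.5,"turn":0},{"dx":0,"dy":0,"dz":-0.25,"turn":0},{"dx":0,"dy":0,"dz":0,"turn":0},{"dx":0,"dy":0,"dz":0,"turn":0}]'

```text
clock: 25.75
tool_pos: [608.8, 232.6, 69.8]
tcp_rot: [0.472, -0.472, -0.526, 0.527]
ft_force: [-0.3, 0.2, -0.6]
opening: 0.999
```

```bash
python3 -c "
from h import *
p,d=capture('scene');crop(p,285,150,70,90,6,'pics/s8.png')
plan([609.5,233.0,70])"
```

```text
t25.80 tcp [608.4 232.7  69.8] grasp [608.4 232.7  71.8] yaw(x axis) 96.3 F [-0.9 -0.5 -0.2] M [0.02 0.   0.04] op1.002 q [-0.33  0.67 -0.11  1.67  0.1   0.81  1.2 ]
d tool units [ 0.   -0.   -0.02]
```

View pics/s8.png

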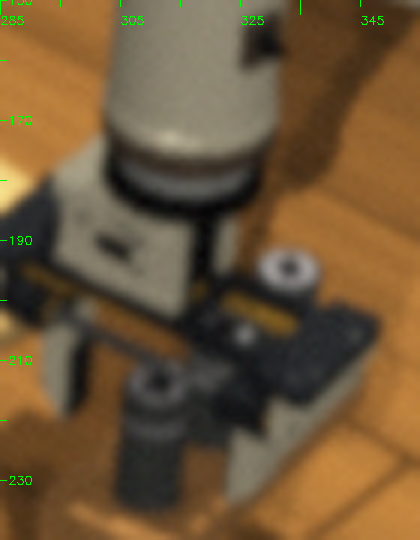

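move_arm --steps '[{"dx":0,"dy":0,"dz":0,"turn":0},{"dx":0,"dy":0,"dz":0,"turn":0},{"dx":0,"dy":0,"dz":0,"turn":0},{"dx":0,"dy":0,"dz":0,"turn":0},{"dx":0,"dy":0,"dz":0,"turn":0}]' --jaw 1

```text
clock: 26.3
tool_pos: [609.6, 232.8, 70.3]
tcp_rot: [-0.472, 0.472, 0.527, -0.526]
ft_force: [-0.3, 0.2, -0.0]
opening: 0.613
```

move_arm --steps '[{"dx":0,"dy":0,"dz":0,"turn":0},{"dx":0,"dy":0,"dz":0,"turn":0},{"dx":0,"dy":0,"dz":0,"turn":0},{"dx":0,"dy":0,"dz":0,"turn":0}]'

```text
clock: 26.7
tool_pos: [609.6, 232.7, 70.2]
tcp_rot: [0.472, -0.472, -0.526, 0.526]
ft_force: [-0.7, -0.5, 0.3]
opening: 0.361
```

move_arm --steps '[{"dx":0,"dy":-0.4,"dz":0,"turn":0},{"dx":0,"dy":-0.6,"dz":0,"turn":0},{"dx":0,"dy":-0.8,"dz":0,"turn":0},{"dx":0,"dy":-0.1,"dz":0,"turn":0}]'

```text
clock: 27.1
tool_pos: [612.5, 234.1, 170.4]
tcp_rot: [-0.471, 0.473, 0.529, -0.524]
ft_force: [0.7, 0.9, -2.3]
opening: 0.364
```

```bash
python3 -c "
from h import *
plan([620.5,13.2,165])"
```

```text
t27.10 tcp [612.5 234.1 170.4] grasp [612.5 234.1 172.4] yaw(x axis) 96.2 F [ 0.7  0.9 -2.3] M [ 0.09 -0.15  0.01] op0.364 q [-0.32  0.55 -0.12  1.61  0.08  0.98  1.21]
d tool units [-4.41  0.09  0.32]
```

move_arm --steps '[{"dx":-0.9,"dy":0,"dz":0.06,"turn":0},{"dx":-0.9,"dy":0,"dz":0.06,"turn":0},{"dx":-0.9,"dy":0,"dz":0.06,"turn":0},{"dx":-0.9,"dy":0,"dz":0.06,"turn":0},{"dx":-0.81,"dy":0,"dz":0.06,"turn":0}]'

```text
clock: 27.6
tool_pos: [617.8, 9.2, 164.1]
tcp_rot: [0.473, -0.472, -0.526, 0.527]
ft_force: [0.8, -0.1, -2.3]
opening: 0.365
```

move_arm --steps '[{"dx":0,"dy":0.6,"dz":0,"turn":0},{"dx":0,"dy":0.5,"dz":0,"turn":0},{"dx":0,"dy":0.1,"dz":0,"turn":0},{"dx":0,"dy":0,"dz":0,"turn":0},{"dx":0,"dy":0,"dz":0,"turn":0}]'

```text
clock: 28.1
tool_pos: [619.2, 12.5, 105.8]
tcp_rot: [-0.472, 0.472, 0.527, -0.526]
ft_force: [0.3, 0.2, -2.2]
opening: 0.368
```

```bash
python3 -c "
from h import *
p,d=capture('scene');crop(p,230,160,50,50,12,'pics/s9.png')
plan([620.2,13.1,98])"
```

```text
t28.15 tcp [619.7  12.5 106.4] grasp [619.7  12.5 108.4] yaw(x axis) 96.3 F [ 0.3  0.5 -1.8] M [0.01 0.02 0.03] op0.366 q [-0.    0.57 -0.08  1.74  0.06  0.83  1.57]
d tool units [ 0.01  0.17 -0.01]
```

View pics/s9.png

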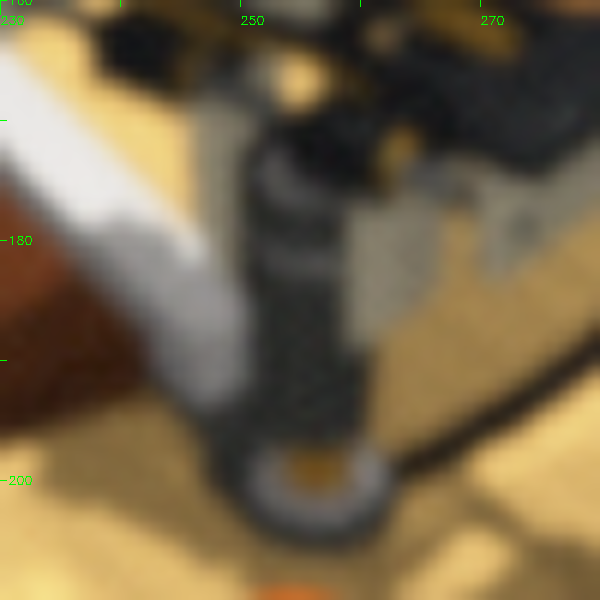

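move_arm --steps '[{"dx":0.02,"dy":0.1,"dz":0.02,"turn":0},{"dx":0,"dy":0.07,"dz":0,"turn":0},{"dx":0,"dy":0.04,"dz":0,"turn":0},{"dx":0,"dy":0,"dz":0,"turn":0}]'

```text
clock: 28.55
tool_pos: [617.3, 12.9, 94.4]
tcp_rot: [0.472, -0.472, -0.526, 0.527]
ft_force: [-1.0, 0.2, -1.9]
opening: 0.368
```

move_arm --steps '[{"dx":0,"dy":0.05,"dz":0,"turn":0},{"dx":0,"dy":0,"dz":0,"turn":0}]'

```text
clock: 28.75
tool_pos: [617.4, 12.8, 91.9]
tcp_rot: [0.472, -0.472, -0.526, 0.527]
ft_force: [0.6, -0.3, -2.5]
opening: 0.368
```

move_arm --steps '[{"dx":0,"dy":0.05,"dz":0,"turn":0},{"dx":0,"dy":0,"dz":0,"turn":0}]'

```text
clock: 28.95
tool_pos: [617.3, 12.8, 89.3]
tcp_rot: [0.472, -0.472, -0.526, 0.527]
ft_force: [-0.6, 0.6, -3.0]
opening: 0.366
```

move_arm --steps '[{"dx":0,"dy":0.05,"dz":0,"turn":0},{"dx":0,"dy":0,"dz":0,"turn":0}]'

```text
clock: 29.15
tool_pos: [617.3, 12.8, 86.8]
tcp_rot: [0.472, -0.472, -0.526, 0.527]
ft_force: [-0.6, -0.3, -2.2]
opening: 0.36
```

move_arm --steps '[{"dx":0,"dy":0.05,"dz":0,"turn":0},{"dx":0,"dy":0,"dz":0,"turn":0}]'

```text
clock: 29.35
tool_pos: [617.4, 12.8, 84.3]
tcp_rot: [0.472, -0.472, -0.526, 0.527]
ft_force: [-0.9, -1.2, -2.1]
opening: 0.369
```

move_arm --steps '[{"dx":0,"dy":0.03,"dz":0,"turn":0},{"dx":0,"dy":0,"dz":0,"turn":0}]'

```text
clock: 29.55
tool_pos: [617.7, 12.8, 84.1]
tcp_rot: [-0.472, 0.472, 0.526, -0.526]
ft_force: [-2.7, -1.1, 5.2]
opening: 0.364
```

```bash
python3 -c "
from h import *
st()"
```

```text
t29.55 tcp [617.7  12.8  84.1] grasp [617.7  12.8  86.1] yaw(x axis) 96.2 F [-2.7 -1.1  5.2] M [ 0.04  0.69 -0.03] op0.364 q [-0.    0.6  -0.08  1.76  0.06  0.79  1.56]
```

move_arm --steps '[{"dx":0,"dy":0,"dz":0,"turn":0.5},{"dx":0,"dy":0,"dz":0,"turn":0.5}]'

```text
clock: 29.75
tool_pos: [617.9, 12.7, 84.1]
tcp_rot: [-0.508, 0.508, 0.492, -0.491]
ft_force: [-2.3, 1.0, 3.2]
opening: 0.366
```

```bash
python3 -c "
from h import *
st()"
```

```text
t29.75 tcp [617.9  12.7  84.1] grasp [617.9  12.7  86.1] yaw(x axis) 88.1 F [-2.3  1.   3.2] M [-0.05  0.5   0.1 ] op0.366 q [-0.03  0.6  -0.04  1.76  0.04  0.78  1.44]
```

move_arm --steps '[{"dx":0,"dy":0,"dz":0,"turn":0.5},{"dx":0,"dy":0,"dz":0,"turn":0.5}]'

```text
clock: 29.95
tool_pos: [618.1, 12.7, 84.1]
tcp_rot: [-0.541, 0.542, 0.455, -0.455]
ft_force: [-1.6, -0.1, 3.4]
opening: 0.364
```

```bash
python3 -c "
from h import *
st()"
```

```text
t29.95 tcp [618.1  12.7  84.1] grasp [618.1  12.7  86.1] yaw(x axis) 80.1 F [-1.6 -0.1  3.4] M [-0.07  0.28 -0.03] op0.364 q [-0.06  0.6  -0.01  1.76  0.01  0.78  1.33]
```

move_arm --steps '[{"dx":0,"dy":0,"dz":0,"turn":0.5},{"dx":0,"dy":0,"dz":0,"turn":0.5}]'

```text
clock: 30.15
tool_pos: [618.3, 12.9, 84.1]
tcp_rot: [-0.571, 0.572, 0.417, -0.416]
ft_force: [-0.5, 0.1, 2.3]
opening: 0.367
```

```bash
python3 -c "
from h import *
st()"
```

```text
t30.15 tcp [618.3  12.9  84.1] grasp [618.3  12.9  86.1] yaw(x axis) 72.1 F [-0.5  0.1  2.3] M [ 0.06  0.2  -0.01] op0.367 q [-0.08  0.6   0.02  1.76 -0.02  0.78  1.21]
```

move_arm --steps '[{"dx":0,"dy":0,"dz":0,"turn":0.8},{"dx":0,"dy":0,"dz":0,"turn":0.8}]'

```text
clock: 30.35
tool_pos: [618.5, 13.0, 84.1]
tcp_rot: [-0.615, 0.615, 0.35, -0.349]
ft_force: [-0.3, -0.9, 2.2]
opening: 0.365
```

```bash
python3 -c "
from h import *
st()"
```

```text
t30.35 tcp [618.5  13.   84.1] grasp [618.5  13.   86.1] yaw(x axis) 59.2 F [-0.3 -0.9  2.2] M [ 0.01  0.09 -0.01] op0.365 q [-0.12  0.6   0.08  1.76 -0.06  0.78  1.02]
```

move_arm --steps '[{"dx":0,"dy":0,"dz":0,"turn":0.8},{"dx":0,"dy":0,"dz":0,"turn":0.8}]'

```text
clock: 30.55
tool_pos: [618.3, 13.0, 84.1]
tcp_rot: [-0.65, 0.65, 0.279, -0.278]
ft_force: [-1.7, 0.0, 2.3]
opening: 0.364
```

```bash
python3 -c "
from h import *
st()"
```

```text
t30.55 tcp [618.3  13.   84.1] grasp [618.3  13.   86.1] yaw(x axis) 46.4 F [-1.7  0.   2.3] M [-0.02  0.33 -0.  ] op0.364 q [-0.17  0.6   0.13  1.76 -0.11  0.78  0.83]
```

move_arm --steps '[{"dx":0,"dy":-0.4,"dz":0,"turn":0},{"dx":0,"dy":-0.6,"dz":0,"turn":0},{"dx":0,"dy":-0.6,"dz":0,"turn":-1},{"dx":0,"dy":0,"dz":0,"turn":-1},{"dx":0,"dy":0,"dz":0,"turn":-1}]'

```text
clock: 31.05
tool_pos: [618.7, 13.1, 164.9]
tcp_rot: [-0.575, 0.576, 0.412, -0.41]
ft_force: [-0.4, -0.3, -2.8]
opening: 0.366
```

move_arm --steps '[{"dx":0,"dy":0,"dz":0,"turn":-1},{"dx":0,"dy":0,"dz":0,"turn":-1},{"dx":0,"dy":0,"dz":0,"turn":-1},{"dx":0,"dy":0,"dz":0,"turn":-0.25}]'

```text
clock: 31.45
tool_pos: [617.6, 12.8, 163.2]
tcp_rot: [-0.469, 0.469, 0.529, -0.529]
ft_force: [0.4, 0.6, -2.0]
opening: 0.365
```

```bash
python3 -c "
from h import *
plan([609.6,232.7,165])"
```

```text
t31.45 tcp [617.6  12.8 163.2] grasp [617.6  12.8 165.2] yaw(x axis) 96.9 F [ 0.4  0.6 -2. ] M [ 0.05  0.03 -0.  ] op0.365 q [-0.03  0.5  -0.05  1.72  0.03  0.93  1.6 ]
d tool units [ 4.39 -0.03 -0.37]
```

move_arm --steps '[{"dx":0.9,"dy":0,"dz":-0.08,"turn":0},{"dx":0.9,"dy":0,"dz":-0.07,"turn":0},{"dx":0.9,"dy":0,"dz":-0.07,"turn":0},{"dx":0.9,"dy":0,"dz":-0.07,"turn":0},{"dx":0.79,"dy":0,"dz":-0.07,"turn":0.05}]'

```text
clock: 31.95
tool_pos: [609.5, 235.9, 163.3]
tcp_rot: [-0.472, 0.472, 0.527, -0.526]
ft_force: [1.1, 1.0, -2.1]
opening: 0.365
```

move_arm --steps '[{"dx":0,"dy":0.4,"dz":0,"turn":0},{"dx":0,"dy":0.4,"dz":0,"turn":0},{"dx":0,"dy":0,"dz":0,"turn":0},{"dx":0,"dy":0,"dz":0,"turn":0}]'

```text
clock: 32.35
tool_pos: [609.9, 232.6, 123.0]
tcp_rot: [0.472, -0.472, -0.526, 0.527]
ft_force: [0.6, -0.2, -2.1]
opening: 0.369
```

```bash
python3 -c "
from h import *
p,d=capture('top');crop(p,228,190,30,30,20,'pics/n2.png')
plan([609.6,232.7,70.2])"
```

```text
t32.40 tcp [610.6 232.7 123.9] grasp [610.6 232.7 125.9] yaw(x axis) 96.2 F [ 0.6 -0.1 -2.2] M [ 0.11 -0.01 -0.04] op0.363 q [-0.35  0.6  -0.08  1.64  0.06  0.9   1.23]
d tool units [0.   1.07 0.02]
```

View pics/n2.png

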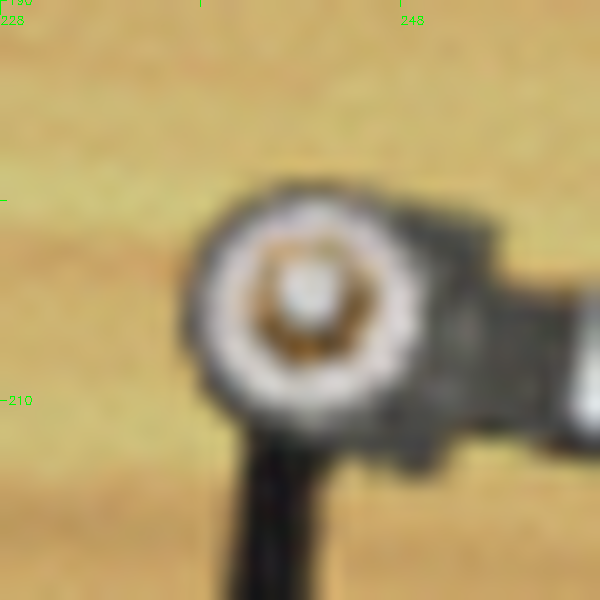

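move_arm --steps '[{"dx":0,"dy":0.4,"dz":0.02,"turn":0},{"dx":0,"dy":0.25,"dz":0,"turn":0},{"dx":0,"dy":0.2,"dz":0,"turn":0},{"dx":0,"dy":0.1,"dz":0,"turn":0}]'

```text
clock: 32.8
tool_pos: [608.8, 232.5, 74.9]
tcp_rot: [0.472, -0.472, -0.526, 0.527]
ft_force: [-0.1, -0.2, -2.8]
opening: 0.363
```

move_arm --steps '[{"dx":0,"dy":0.08,"dz":0,"turn":0},{"dx":0,"dy":0.04,"dz":0,"turn":0},{"dx":0,"dy":0,"dz":0,"turn":0}]'

```text
clock: 33.1
tool_pos: [609.5, 233.0, 70.3]
tcp_rot: [-0.472, 0.472, 0.527, -0.526]
ft_force: [0.3, 0.9, -2.6]
opening: 0.367
```

move_arm --steps '[{"dx":0,"dy":0,"dz":0,"turn":0},{"dx":0,"dy":0,"dz":0,"turn":0},{"dx":0,"dy":0,"dz":0,"turn":0},{"dx":0,"dy":0,"dz":0,"turn":0},{"dx":0,"dy":0,"dz":0,"turn":0}]' --jaw 0

```text
clock: 33.6
tool_pos: [609.1, 232.9, 69.8]
tcp_rot: [-0.472, 0.472, 0.527, -0.526]
ft_force: [0.0, 0.3, 0.3]
opening: 0.75
```

move_arm --steps '[{"dx":0,"dy":0,"dz":0.4,"turn":0},{"dx":0,"dy":0,"dz":0.5,"turn":0},{"dx":0,"dy":0,"dz":0.28,"turn":0},{"dx":0,"dy":0,"dz":0,"turn":0},{"dx":0,"dy":0,"dz":0,"turn":0}]'

```text
clock: 34.1
tool_pos: [551.2, 226.7, 70.1]
tcp_rot: [-0.472, 0.472, 0.527, -0.526]
ft_force: [0.2, 0.3, -0.7]
opening: 0.998
```

```bash
python3 -c "
from h import *
p,d=capture('top');crop(p,215,155,135,115,5,'pics/t10.png');cv2.imwrite('pics/tf2.png',p)
p,d=capture('scene');crop(p,285,150,70,90,6,'pics/s10.png')
plan([550,226,70])"
```

```text
t34.20 tcp [551.8 226.6  70. ] grasp [551.8 226.6  72. ] yaw(x axis) 96.2 F [-0.6  0.1  0.4] M [-0.02  0.06 -0.02] op1.001 q [-0.37  0.59 -0.08  1.82  0.07  0.73  1.19]
d tool units [-0.01  0.    0.04]
```

View pics/t10.png

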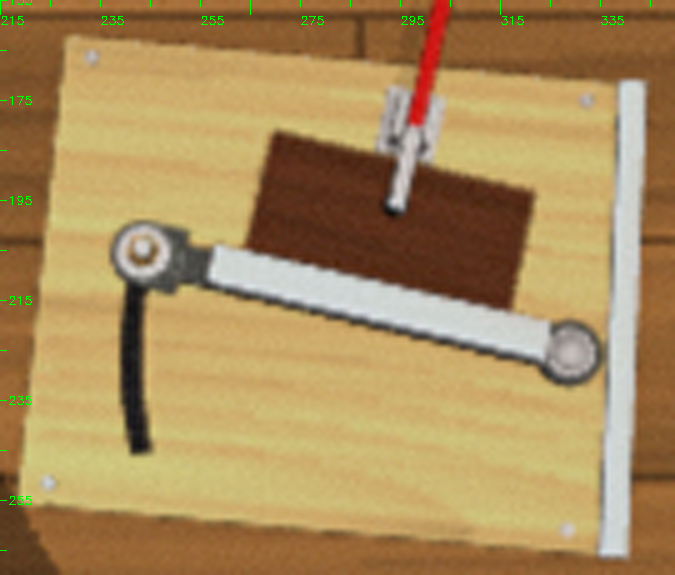

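View pics/s10.png

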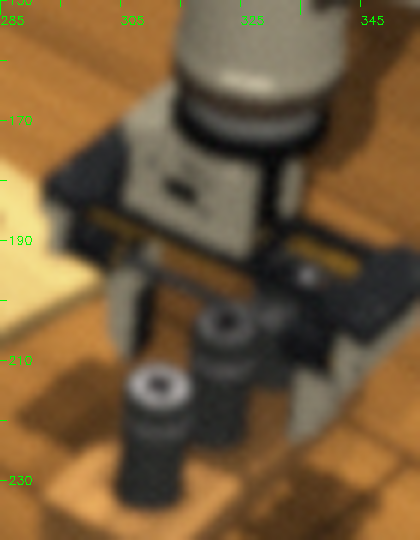

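```bash
python3 -c "
from h import *
a=cv2.imread('pics/tfull.png',0).astype(np.float32);b=cv2.imread('pics/tf2.png',0).astype(np.float32)
def ph(x,y,w,h): 
    win=cv2.createHanningWindow((w,h),cv2.CV_32F)
    return np.round(cv2.phaseCorrelate(a[y:y+h,x:x+w],b[y:y+h,x:x+w],win),2)
print('nut',ph(228,190,32,32),'barend',ph(248,196,24,24),'board/other',ph(280,165,40,30),'pivot',ph(315,212,28,28))
"
```

```text
Traceback (most recent call last):
ValueError: setting an array element with a sequence. The requested array has an inhomogeneous shape after 1 dimensions. The detected shape was (2,) + inhomogeneous part.
```

```bash
cat >> h.py <<'E'
def shift(a,b,x,y,w,h):
    # ECC translation of patch from a to b
    W=np.eye(2,3,dtype=np.float32)
    cc,W=cv2.findTransformECC(a[y:y+h,x:x+w],b[y:y+h,x:x+w],W,cv2.MOTION_TRANSLATION,(3,200,1e-6),None,3)
    return W[:,2].round(2),round(cc,3)
E
python3 -c "
from h import *
a=cv2.imread('pics/tfull.png',0);b=cv2.imread('pics/tf2.png',0)
for n,r in dict(nut=(228,190,32,32),barend=(248,196,24,24),barmid=(280,205,30,24),clamp=(280,165,40,24),pivot=(315,212,28,28),slotend=(232,225,24,30)).items(): print(n,*shift(a,b,*r))
"
```

```text
nut [-0.1   0.49] 0.932
barend [-0.06  0.43] 0.949
barmid [-0.88  0.04] 0.999
clamp [ 0.01 -0.01] 0.999
pivot [-0.02  0.01] 0.998
slotend [-0.01  0.01] 1.0
```

move_arm --steps '[{"dx":-0.01,"dy":0,"dz":0.03,"turn":0},{"dx":0,"dy":0,"dz":0,"turn":0},{"dx":0,"dy":0,"dz":0,"turn":0},{"dx":0,"dy":0,"dz":0,"turn":0},{"dx":0,"dy":0,"dz":0,"turn":0}]' --jaw 1

```text
clock: 34.7
tool_pos: [549.0, 225.8, 69.7]
tcp_rot: [0.472, -0.472, -0.526, 0.526]
ft_force: [0.2, -0.2, 1.6]
opening: 0.617
```

move_arm --steps '[{"dx":0,"dy":0,"dz":0,"turn":0},{"dx":0,"dy":0,"dz":0,"turn":0},{"dx":0,"dy":0,"dz":0,"turn":0},{"dx":0,"dy":0,"dz":0,"turn":0}]'

```text
clock: 35.1
tool_pos: [549.0, 225.8, 69.7]
tcp_rot: [-0.472, 0.472, 0.527, -0.526]
ft_force: [-0.1, 0.6, -0.1]
opening: 0.364
```

move_arm --steps '[{"dx":0,"dy":-0.4,"dz":0,"turn":0},{"dx":0,"dy":-0.6,"dz":0,"turn":0},{"dx":0,"dy":-0.8,"dz":0,"turn":0},{"dx":0,"dy":-0.1,"dz":0,"turn":0}]'

```text
clock: 35.5
tool_pos: [551.8, 227.1, 169.4]
tcp_rot: [-0.471, 0.473, 0.529, -0.524]
ft_force: [1.2, -0.2, -2.2]
opening: 0.364
```

```bash
python3 -c "
from h import *
plan([620,13.2,165])"
```

```text
t35.50 tcp [551.8 227.1 169.4] grasp [551.7 227.1 171.4] yaw(x axis) 96.2 F [ 1.2 -0.2 -2.2] M [ 0.09 -0.14 -0.06] op0.364 q [-0.36  0.45 -0.09  1.77  0.05  0.91  1.2 ]
d tool units [-4.4   0.08 -0.89]
```

move_arm --steps '[{"dx":-0.9,"dy":0,"dz":-0.17,"turn":0},{"dx":-0.9,"dy":0,"dz":-0.17,"turn":0},{"dx":-0.9,"dy":0,"dz":-0.17,"turn":0},{"dx":-0.9,"dy":0,"dz":-0.17,"turn":0},{"dx":-0.8,"dy":0,"dz":-0.15,"turn":0}]'

```text
clock: 36.0
tool_pos: [613.7, 8.8, 163.6]
tcp_rot: [0.473, -0.472, -0.526, 0.527]
ft_force: [0.3, 0.3, -1.6]
opening: 0.366
```

move_arm --steps '[{"dx":0,"dy":0.6,"dz":0,"turn":1},{"dx":0,"dy":0.5,"dz":0,"turn":1},{"dx":0,"dy":0.1,"dz":0,"turn":1},{"dx":0,"dy":0,"dz":0,"turn":0.7},{"dx":0,"dy":0,"dz":0,"turn":0}]'

```text
clock: 36.5
tool_pos: [613.0, 11.6, 103.2]
tcp_rot: [0.591, -0.591, -0.387, 0.389]
ft_force: [-0.2, -0.6, -2.5]
opening: 0.363
```

```bash
python3 -c "
from h import *
p,d=capture('scene');crop(p,230,160,50,50,12,'pics/s11.png')
plan([618.3,12.9,98])"
```

```text
t36.55 tcp [613.3  11.7 103.6] grasp [613.3  11.7 105.6] yaw(x axis) 66.8 F [-0.1  0.7 -2.4] M [-0.01  0.02 -0.06] op0.368 q [-0.12  0.57  0.08  1.76 -0.06  0.82  1.15]
d tool units [ 0.06  0.11 -0.08]
```

View pics/s11.png

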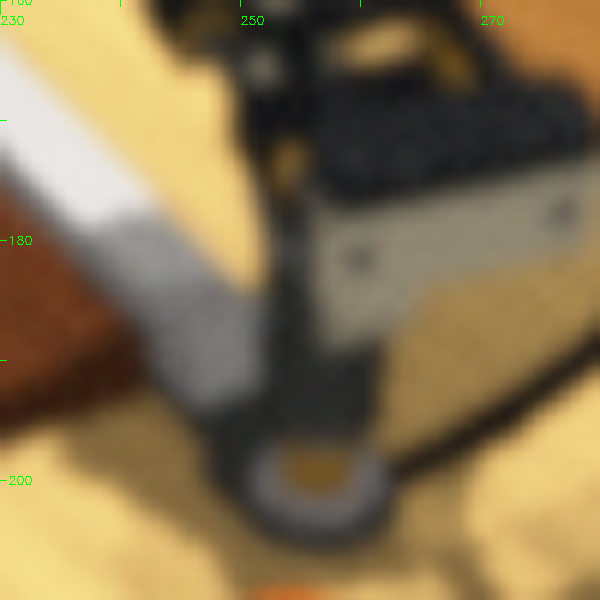

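move_arm --steps '[{"dx":0.06,"dy":0.08,"dz":-0.08,"turn":0},{"dx":0,"dy":0.05,"dz":0,"turn":0},{"dx":0,"dy":0.04,"dz":0,"turn":0},{"dx":0,"dy":0,"dz":0,"turn":0}]'

```text
clock: 36.95
tool_pos: [618.6, 12.7, 95.7]
tcp_rot: [0.591, -0.591, -0.388, 0.389]
ft_force: [-1.1, -0.1, -1.6]
opening: 0.373
```

move_arm --steps '[{"dx":0,"dy":0.05,"dz":0,"turn":0},{"dx":0,"dy":0,"dz":0,"turn":0}]'

```text
clock: 37.15
tool_pos: [619.3, 12.6, 94.2]
tcp_rot: [-0.591, 0.591, 0.389, -0.388]
ft_force: [-0.2, -0.3, 2.4]
opening: 0.364
```

move_arm --steps '[{"dx":0,"dy":0.04,"dz":0,"turn":0},{"dx":0,"dy":0,"dz":0,"turn":0}]'

```text
clock: 37.35
tool_pos: [619.7, 12.5, 93.5]
tcp_rot: [-0.591, 0.591, 0.389, -0.388]
ft_force: [-3.3, -2.0, 10.4]
opening: 0.368
```

```bash
python3 -c "
from h import *
st()"
```

```text
t37.35 tcp [619.7  12.5  93.5] grasp [619.7  12.5  95.5] yaw(x axis) 66.6 F [-3.3 -2.  10.4] M [-0.13  0.96 -0.02] op0.368 q [-0.12  0.59  0.08  1.75 -0.06  0.8   1.15]
```

move_arm --steps '[{"dx":-0.03,"dy":0,"dz":0.025,"turn":0},{"dx":0,"dy":0,"dz":0,"turn":0}]'

```text
clock: 37.55
tool_pos: [619.1, 12.3, 93.7]
tcp_rot: [-0.59, 0.591, 0.39, -0.387]
ft_force: [0.2, 1.2, 6.4]
opening: 0.362
```

move_arm --steps '[{"dx":0,"dy":0,"dz":0,"turn":-0.4},{"dx":0,"dy":0,"dz":0,"turn":-0.4}]'

```text
clock: 37.75
tool_pos: [618.9, 12.9, 93.5]
tcp_rot: [-0.567, 0.568, 0.423, -0.42]
ft_force: [-1.4, 1.1, 0.1]
opening: 0.371
```

```bash
python3 -c "
from h import *
st()"
```

```text
t37.75 tcp [618.9  12.9  93.5] grasp [618.9  12.9  95.5] yaw(x axis) 73.2 F [-1.4  1.1  0.1] M [ 0.08  0.61 -0.01] op0.371 q [-0.1   0.59  0.05  1.76 -0.04  0.8   1.25]
```

move_arm --steps '[{"dx":0,"dy":0.05,"dz":0,"turn":0},{"dx":0,"dy":0,"dz":0,"turn":0}]'

```text
clock: 37.95
tool_pos: [617.7, 12.4, 90.4]
tcp_rot: [0.569, -0.568, -0.421, 0.42]
ft_force: [-2.7, 0.8, 8.6]
opening: 0.366
```

move_arm --steps '[{"dx":0,"dy":0.05,"dz":0,"turn":0},{"dx":0,"dy":0,"dz":0,"turn":0}]'

```text
clock: 38.15
tool_pos: [619.5, 11.9, 89.4]
tcp_rot: [-0.568, 0.569, 0.422, -0.419]
ft_force: [-2.5, 0.3, 14.9]
opening: 0.362
```

move_arm --steps '[{"dx":0,"dy":0,"dz":0.02,"turn":0.4},{"dx":0,"dy":0,"dz":0,"turn":0.4}]'

```text
clock: 38.35
tool_pos: [619.0, 11.5, 89.5]
tcp_rot: [-0.59, 0.593, 0.389, -0.386]
ft_force: [-1.0, -1.1, 13.4]
opening: 0.368
```

move_arm --steps '[{"dx":0,"dy":0,"dz":0,"turn":0.4},{"dx":0,"dy":0,"dz":0,"turn":0.4}]'

```text
clock: 38.55
tool_pos: [618.6, 11.2, 89.2]
tcp_rot: [-0.611, 0.613, 0.355, -0.352]
ft_force: [-2.1, -2.4, 12.7]
opening: 0.365
```

```bash
python3 -c "
from h import *
st()"
```

```text
t38.55 tcp [618.6  11.2  89.2] grasp [618.6  11.2  91.2] yaw(x axis) 60.0 F [-2.1 -2.4 12.7] M [-0.38  0.62  0.04] op0.365 q [-0.14  0.59  0.11  1.76 -0.08  0.79  1.05]
```

move_arm --steps '[{"dx":0,"dy":0,"dz":0,"turn":0.4},{"dx":0,"dy":0,"dz":0,"turn":0.4}]'

```text
clock: 38.75
tool_pos: [617.3, 12.1, 87.2]
tcp_rot: [-0.631, 0.631, 0.32, -0.318]
ft_force: [1.9, 0.6, -2.1]
opening: 0.363
```

move_arm --steps '[{"dx":0,"dy":0,"dz":0,"turn":0.4},{"dx":0,"dy":0,"dz":0,"turn":0.4}]'

```text
clock: 38.95
tool_pos: [617.0, 12.1, 86.5]
tcp_rot: [-0.648, 0.648, 0.284, -0.283]
ft_force: [1.7, 0.8, -2.9]
opening: 0.363
```

```bash
python3 -c "
from h import *
st()"
```

```text
t38.95 tcp [617.   12.1  86.5] grasp [617.   12.1  88.5] yaw(x axis) 47.2 F [ 1.7  0.8 -2.9] M [ 0.05 -0.29 -0.03] op0.363 q [-0.19  0.6   0.16  1.77 -0.13  0.79  0.87]
```

move_arm --steps '[{"dx":0,"dy":0.06,"dz":0,"turn":0},{"dx":0,"dy":0.03,"dz":0,"turn":0},{"dx":0,"dy":0,"dz":0,"turn":0}]'

```text
clock: 39.25
tool_pos: [617.0, 12.1, 83.4]
tcp_rot: [-0.647, 0.647, 0.285, -0.284]
ft_force: [-1.5, 0.7, 8.4]
opening: 0.366
```

```bash
python3 -c "
from h import *
st()"
```

```text
t39.25 tcp [617.   12.1  83.4] grasp [617.   12.1  85.4] yaw(x axis) 47.5 F [-1.5  0.7  8.4] M [-0.12  0.54 -0.08] op0.366 q [-0.18  0.6   0.16  1.77 -0.13  0.78  0.87]
```

move_arm --steps '[{"dx":0.02,"dy":0,"dz":-0.035,"turn":0},{"dx":0.02,"dy":0,"dz":-0.035,"turn":0},{"dx":0,"dy":0,"dz":0,"turn":0}]'

```text
clock: 39.55
tool_pos: [619.4, 11.5, 83.4]
tcp_rot: [0.648, -0.647, -0.284, 0.285]
ft_force: [-6.0, 0.6, 13.7]
opening: 0.363
```

move_arm --steps '[{"dx":0.02,"dy":0,"dz":-0.035,"turn":0},{"dx":0,"dy":0,"dz":0,"turn":0}]'

```text
clock: 39.75
tool_pos: [620.7, 11.2, 83.4]
tcp_rot: [0.648, -0.646, -0.284, 0.286]
ft_force: [-9.0, 1.0, 15.7]
opening: 0.366
```

move_arm --steps '[{"dx":0.02,"dy":-0.01,"dz":-0.035,"turn":0},{"dx":0,"dy":0,"dz":0,"turn":0}]'

```text
clock: 39.95
tool_pos: [621.0, 11.1, 83.4]
tcp_rot: [0.649, -0.646, -0.283, 0.287]
ft_force: [-11.6, 0.8, 16.2]
opening: 0.369
```

move_arm --steps '[{"dx":0.02,"dy":-0.01,"dz":-0.035,"turn":0},{"dx":0,"dy":0,"dz":0,"turn":0}]'

```text
clock: 40.15
tool_pos: [621.9, 10.6, 83.4]
tcp_rot: [0.649, -0.646, -0.282, 0.288]
ft_force: [-13.0, 2.0, 17.5]
opening: 0.365
```

```bash
python3 -c "
from h import *
p,d=capture('top');cv2.imwrite('pics/tf3.png',p)
a=cv2.imread('pics/tfull.png',0);b=cv2.cvtColor(p,cv2.COLOR_BGR2GRAY);c=cv2.imread('pics/tf2.png',0)
for n,r in dict(bar=(268,202,40,26),bar2=(262,200,30,22)).items():
  print(n,*shift(a,b,*r),'| before:',*shift(a,c,*r))
crop(p,235,185,110,60,7,'pics/t12.png')
st()"
```

```text
bar [8.   1.93] 0.998 | before: [-1.02  0.06] 0.998
bar2 [13.42  3.23] 0.911 | before: [-0.21  0.31] 0.976
t40.20 tcp [621.9  10.6  83.4] grasp [621.9  10.6  85.4] yaw(x axis) 47.5 F [-12.6   0.8  16.5] M [ 0.19  3.15 -0.04] op0.364 q [-0.18  0.61  0.16  1.74 -0.13  0.8   0.87]
```

View pics/t12.png

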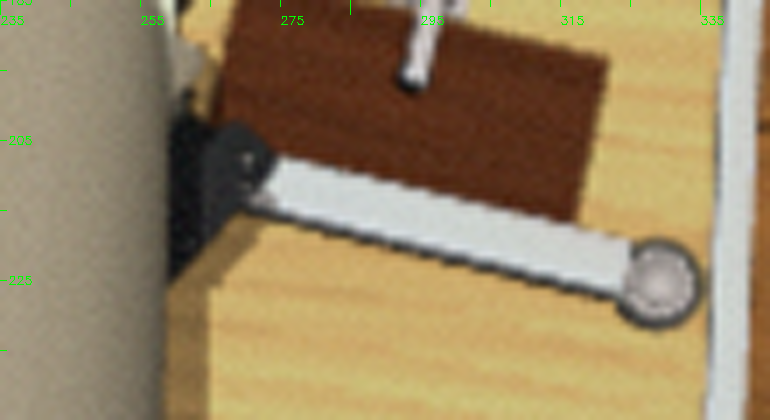

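```bash
cat >> h.py <<'E'
def barprof(img,ref):
    # vertical shift per column of 16-row strips centred on the bar, img vs ref
    out=[]
    for x in range(276,314,3):
        yc=int(209+(x-275)*0.235)
        a=ref[yc-9:yc+12,x-1:x+2].astype(float).mean(1);b=img[yc-9:yc+12,x-1:x+2].astype(float).mean(1)
        yy=np.arange(len(a));best=min((np.sum((np.interp(yy[3:-3]-s,yy,a)-b[3:-3])**2),s) for s in np.arange(-2,2.01,.02))
        out.append(round(best[1],2))
    return out
E
python3 -c "
from h import *
a,c,b=[cv2.imread('pics/%s.png'%n,0) for n in ('tfull','tf2','tf3')]
print(barprof(c,a));print(barprof(b,a))"
```

```text
[np.float64(0.42), np.float64(0.38), np.float64(0.24), np.float64(0.32), np.float64(0.34), np.float64(0.22), np.float64(0.24), np.float64(0.2), np.float64(0.24), np.float64(0.14), np.float64(0.14), np.float64(0.16), np.float64(0.14)]
[np.float64(0.0), np.float64(0.0), np.float64(0.0), np.float64(0.0), np.float64(0.0), np.float64(0.0), np.float64(0.02), np.float64(0.0), np.float64(-0.02), np.float64(0.02), np.float64(0.0), np.float64(0.0), np.float64(0.02)]
```

move_arm --steps '[{"dx":0,"dy":0,"dz":0,"turn":0.5},{"dx":0,"dy":0,"dz":0,"turn":0.5}]'

```text
clock: 40.4
tool_pos: [622.0, 10.2, 83.5]
tcp_rot: [0.667, -0.664, -0.236, 0.241]
ft_force: [-11.3, -0.1, 16.0]
opening: 0.365
```

```bash
python3 -c "
from h import *
st()"
```

```text
t40.40 tcp [622.   10.2  83.5] grasp [622.1  10.2  85.5] yaw(x axis) 39.4 F [-11.3  -0.1  16. ] M [-0.08  3.09  0.17] op0.365 q [-0.2   0.62  0.2   1.75 -0.16  0.8   0.76]
```

move_arm --steps '[{"dx":0,"dy":0,"dz":0,"turn":0.5},{"dx":0,"dy":0,"dz":0,"turn":0.5}]'

```text
clock: 40.6
tool_pos: [621.6, 10.2, 83.4]
tcp_rot: [0.682, -0.68, -0.188, 0.194]
ft_force: [-13.4, 0.7, 18.1]
opening: 0.365
```

```bash
python3 -c "
from h import *
st()"
```

```text
t40.60 tcp [621.6  10.2  83.4] grasp [621.7  10.2  85.4] yaw(x axis) 31.4 F [-13.4   0.7  18.1] M [-0.04  3.44  0.22] op0.365 q [-0.23  0.62  0.23  1.75 -0.19  0.81  0.64]
```

move_arm --steps '[{"dx":0,"dy":0,"dz":0,"turn":0.5},{"dx":0,"dy":0,"dz":0,"turn":0.5}]'

```text
clock: 40.8
tool_pos: [621.4, 10.0, 83.4]
tcp_rot: [0.693, -0.691, -0.14, 0.147]
ft_force: [-13.7, -0.0, 16.6]
opening: 0.367
```

```bash
python3 -c "
from h import *
st()"
```

```text
t40.80 tcp [621.4  10.   83.4] grasp [621.4  10.   85.4] yaw(x axis) 23.4 F [-13.7  -0.   16.6] M [-0.24  3.45  0.39] op0.367 q [-0.25  0.62  0.27  1.75 -0.21  0.81  0.52]
```

move_arm --steps '[{"dx":0,"dy":0,"dz":0,"turn":0.4},{"dx":0,"dy":0,"dz":0,"turn":0.4}]'

```text
clock: 41.0
tool_pos: [621.3, 9.6, 83.3]
tcp_rot: [0.7, -0.699, -0.101, 0.108]
ft_force: [-13.4, -1.0, 17.6]
opening: 0.367
```

```bash
python3 -c "
from h import *
st()"
```

```text
t41.00 tcp [621.3   9.6  83.3] grasp [621.3   9.6  85.3] yaw(x axis) 17.0 F [-13.4  -1.   17.6] M [-0.4   3.55  0.38] op0.367 q [-0.27  0.63  0.29  1.75 -0.24  0.81  0.43]
```

move_arm --steps '[{"dx":0,"dy":0,"dz":0,"turn":0.4},{"dx":0,"dy":0,"dz":0,"turn":0.4}]'

```text
clock: 41.2
tool_pos: [621.1, 9.6, 83.3]
tcp_rot: [0.705, -0.704, -0.062, 0.069]
ft_force: [-14.2, -0.3, 17.9]
opening: 0.364
```

```bash
python3 -c "
from h import *
st()"
```

```text
t41.20 tcp [621.1   9.6  83.3] grasp [621.1   9.6  85.3] yaw(x axis) 10.6 F [-14.2  -0.3  17.9] M [-0.15  3.8   0.17] op0.364 q [-0.29  0.63  0.32  1.75 -0.26  0.81  0.34]
```

move_arm --steps '[{"dx":0,"dy":0,"dz":0,"turn":0.4},{"dx":0,"dy":0,"dz":0,"turn":0.4}]'

```text
clock: 41.4
tool_pos: [620.9, 9.8, 83.3]
tcp_rot: [0.707, -0.706, -0.022, 0.03]
ft_force: [-15.0, 0.2, 18.6]
opening: 0.366
```

```bash
python3 -c "
from h import *
st()"
```

```text
t41.40 tcp [620.9   9.8  83.3] grasp [620.9   9.8  85.3] yaw(x axis) 4.2 F [-15.    0.2  18.6] M [-0.22  3.95  0.12] op0.366 q [-0.31  0.63  0.35  1.75 -0.28  0.82  0.24]
```

```bash
cat > nut.py <<'E'
from h import *
def hexang(f,N,cam='top'):
    p=cv2.imread(f).astype(float)
    # rectified patch at z=40: 0.25mm grid in world coordinates
    g=np.arange(-14,14.01,.25);X,Y=np.meshgrid(N[0]+g,N[1]+g,indexing='ij')
    q=w2pix(cam,np.c_[X.ravel(),Y.ravel(),0*X.ravel()+40]).astype(np.float32)
    im=cv2.remap(p.astype(np.float32),q[:,0].reshape(X.shape),q[:,1].reshape(X.shape),cv2.INTER_CUBIC)
    b=np.clip(im[...,2]-im[...,0]-8,0,None)   # R-B
    r0=np.hypot(X-N[0],Y-N[1]); b[r0>13]=0
    return im,b,X,Y
def run(f,N,cam='top'):
    for _ in range(4):
        im,b,X,Y=hexang(f,N,cam); c=np.array([(b*X).sum(),(b*Y).sum()])/b.sum()
        if _<3: N=c
    z=(X-N[0])+1j*(Y-N[1]); m=(b*z**6).sum()/(b*np.abs(z)**6).sum()
    # corners at phase
    print(f,cam,'centre',N.round(1),'area-eq r %.1f'%np.sqrt((b>b.max()*.4).sum()*.0625/np.pi),'corner angle mod60 %.1f'%(np.degrees(np.angle(m))/6%60),'amp %.3f'%abs(m))
    return im
ims=[]
for f,N,c in (('pics/top0.png',(514,19.5),'top'),('pics/tfull.png',(620,13.3),'top'),('pics/tf2.png',(618.8,13.2),'top'),('pics/scene0.png',(514,19.5),'scene')):
    ims.append(cv2.resize(run(f,np.array(N),c),(200,200)))
cv2.imwrite('pics/nuts.png',np.hstack(ims).clip(0,255).astype(np.uint8))
E
python3 nut.py
```

```text
pics/top0.png top centre [513.2  19.9] area-eq r 8.1 corner angle mod60 29.4 amp 0.184
pics/tfull.png top centre [618.6  12.6] area-eq r 8.7 corner angle mod60 5.9 amp 0.138
pics/tf2.png top centre [617.4  13.7] area-eq r 9.1 corner angle mod60 39.0 amp 0.103
pics/scene0.png scene centre [513.2  25. ] area-eq r 11.1 corner angle mod60 29.9 amp 0.012
```

View pics/nuts.png

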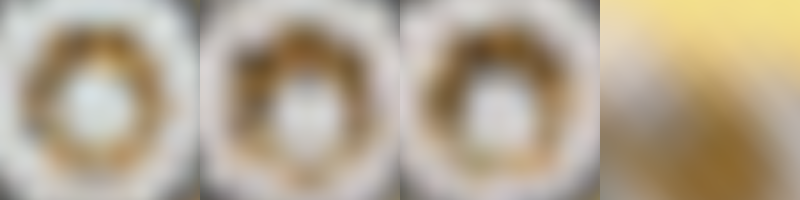

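move_arm --steps '[{"dx":0,"dy":0,"dz":0,"turn":0.6},{"dx":0,"dy":0,"dz":0,"turn":0.6}]'

```text
clock: 41.6
tool_pos: [620.6, 9.7, 83.2]
tcp_rot: [0.707, -0.706, 0.038, -0.03]
ft_force: [-15.2, 0.7, 18.3]
opening: 0.363
```

```bash
python3 -c "
from h import *
st()"
```

```text
t41.60 tcp [620.6   9.7  83.2] grasp [620.7   9.7  85.2] yaw(x axis) -5.5 F [-15.2   0.7  18.3] M [-0.22  3.99  0.07] op0.363 q [-0.34  0.64  0.39  1.75 -0.32  0.82  0.1 ]
```

move_arm --steps '[{"dx":0,"dy":0,"dz":0,"turn":0.6}]'

```text
clock: 41.7
tool_pos: [620.7, 9.7, 83.2]
tcp_rot: [0.704, -0.704, 0.067, -0.059]
ft_force: [-15.2, -0.5, 17.4]
opening: 0.362
```

```bash
python3 -c "
from h import *
st()
p,d=capture('top');cv2.imwrite('pics/tf4.png',p)
a,b=cv2.imread('pics/tfull.png',0),cv2.cvtColor(p,cv2.COLOR_BGR2GRAY)
print([float(v) for v in barprof(b,a)])
p,d=capture('scene');crop(p,200,130,80,90,7,'pics/s13.png')
st()"
```

```text
t41.70 tcp [620.7   9.7  83.2] grasp [620.7   9.7  85.2] yaw(x axis) -10.3 F [-15.2  -0.5  17.4] M [-0.18  3.96  0.13] op0.362 q [-0.36  0.65  0.41  1.75 -0.34  0.82  0.03]
[-0.02, 0.0, 0.0, 0.0, -0.02, 0.0, 0.0, 0.0, 0.0, 0.02, 0.0, 0.02, 0.04]
t41.80 tcp [620.7  10.   83.1] grasp [620.8  10.   85.1] yaw(x axis) -10.2 F [-14.4   2.1  17.7] M [ 0.01  3.79 -0.05] op0.367 q [-0.36  0.65  0.41  1.75 -0.34  0.82  0.03]
```

View pics/s13.png

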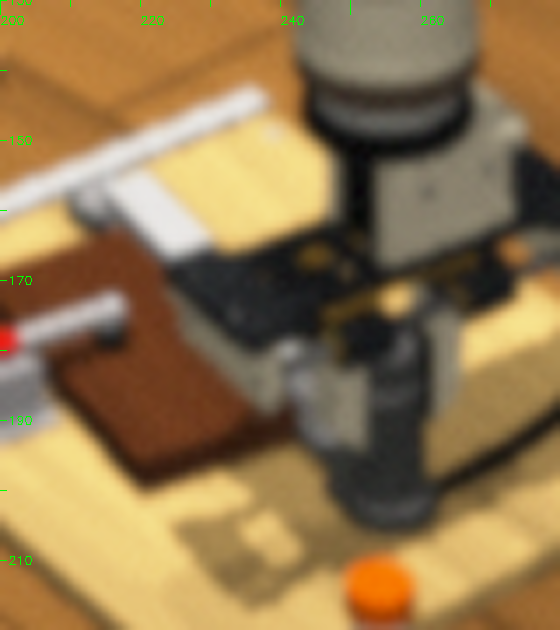

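move_arm --steps '[{"dx":-0.05,"dy":-0.02,"dz":0,"turn":0},{"dx":-0.04,"dy":-0.02,"dz":0,"turn":0},{"dx":0,"dy":0,"dz":0,"turn":0}]'

```text
clock: 42.1
tool_pos: [619.8, 10.3, 84.1]
tcp_rot: [-0.704, 0.705, -0.064, 0.061]
ft_force: [-3.8, -1.3, -3.0]
opening: 0.365
```

```bash
python3 -c "
from h import *
st()"
```

```text
t42.10 tcp [619.8  10.3  84.1] grasp [619.8  10.3  86.1] yaw(x axis) -10.1 F [-3.8 -1.3 -3. ] M [-0.37  1.14 -0.02] op0.365 q [-0.36  0.64  0.41  1.76 -0.33  0.81  0.03]
```

move_arm --steps '[{"dx":0,"dy":0,"dz":0,"turn":0},{"dx":0,"dy":0,"dz":0,"turn":0},{"dx":0,"dy":0,"dz":0,"turn":0},{"dx":0,"dy":0,"dz":0.05,"turn":-1},{"dx":0,"dy":0,"dz":0,"turn":-1}]' --jaw 0.3

```text
clock: 42.6
tool_pos: [623.2, 13.9, 85.6]
tcp_rot: [0.706, -0.706, -0.039, 0.038]
ft_force: [-0.7, -0.8, -0.4]
opening: 0.697
```

move_arm --steps '[{"dx":0,"dy":0,"dz":0,"turn":-1},{"dx":0,"dy":0,"dz":0,"turn":-1},{"dx":0,"dy":0,"dz":0,"turn":-1},{"dx":0,"dy":0,"dz":0,"turn":-1},{"dx":0,"dy":0,"dz":0,"turn":-1}]'

```text
clock: 43.1
tool_pos: [623.2, 13.2, 85.8]
tcp_rot: [-0.65, 0.651, 0.278, -0.277]
ft_force: [-0.7, -0.3, -0.0]
opening: 0.698
```

```bash
python3 -c "
from h import *
p,d=capture('scene');crop(p,200,130,80,90,7,'pics/s14.png')
plan([620,13,84])"
```

```text
t43.15 tcp [623.2  13.   85.8] grasp [623.2  13.   87.8] yaw(x axis) 46.5 F [ 0.3 -0.6  0.8] M [-0.04  0.08  0.04] op0.698 q [-0.19  0.61  0.17  1.75 -0.13  0.79  0.86]
d tool units [-0.04  0.04  0.05]
```

View pics/s14.png

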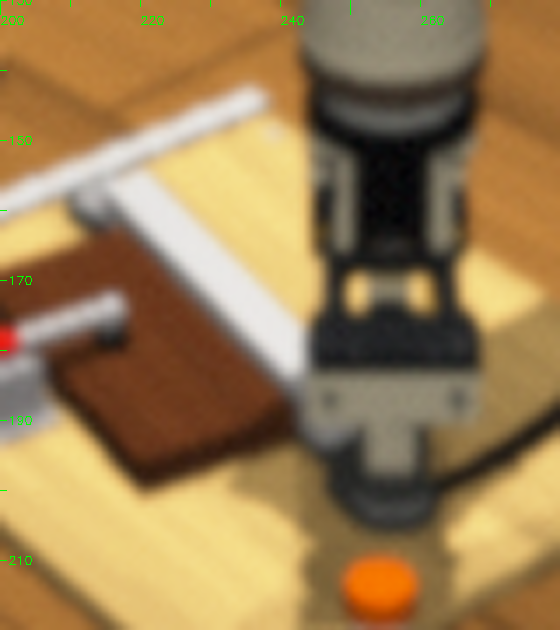

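move_arm --steps '[{"dx":-0.04,"dy":0.04,"dz":0.05,"turn":0},{"dx":0,"dy":0,"dz":0,"turn":0},{"dx":0,"dy":0,"dz":0,"turn":0},{"dx":0,"dy":0,"dz":0,"turn":0},{"dx":0,"dy":0,"dz":0,"turn":0}]' --jaw 1

```text
clock: 43.65
tool_pos: [618.8, 13.3, 83.2]
tcp_rot: [-0.651, 0.651, 0.275, -0.275]
ft_force: [-1.6, -0.2, 0.2]
opening: 0.369
```

move_arm --steps '[{"dx":0,"dy":0.04,"dz":0,"turn":0},{"dx":0,"dy":0,"dz":0,"turn":0}]'

```text
clock: 43.85
tool_pos: [618.8, 13.0, 82.8]
tcp_rot: [0.651, -0.651, -0.275, 0.275]
ft_force: [-4.9, -1.1, 13.0]
opening: 0.367
```

```bash
python3 -c "
from h import *
st()"
```

```text
t43.85 tcp [618.8  13.   82.8] grasp [618.8  13.   84.8] yaw(x axis) 45.8 F [-4.9 -1.1 13. ] M [-0.29  1.35 -0.02] op0.367 q [-0.19  0.61  0.17  1.76 -0.14  0.78  0.84]
```

Fz is about 13 N, so the socket is down on the washer. I'll add a small push towards the board, then turn clockwise in small steps and read the torque at each.

move_arm --steps '[{"dx":0.03,"dy":0,"dz":-0.05,"turn":0.3}]'

```text
clock: 43.95
tool_pos: [619.8, 12.6, 82.7]
tcp_rot: [0.658, -0.656, -0.26, 0.263]
ft_force: [-12.7, -0.0, 20.9]
opening: 0.367
```

```bash
python3 -c "
from h import *
st()"
```

```text
t43.95 tcp [619.8  12.6  82.7] grasp [619.8  12.6  84.7] yaw(x axis) 43.4 F [-12.7  -0.   20.9] M [-0.17  3.4   0.12] op0.367 q [-0.2   0.61  0.18  1.76 -0.15  0.79  0.81]
```

move_arm --steps '[{"dx":0,"dy":0,"dz":0,"turn":0.4}]'

```text
clock: 44.05
tool_pos: [620.0, 12.5, 82.8]
tcp_rot: [0.665, -0.664, -0.241, 0.244]
ft_force: [-10.5, -1.0, 17.3]
opening: 0.361
```

```bash
python3 -c "
from h import *
st()"
```

```text
t44.05 tcp [620.   12.5  82.8] grasp [620.   12.5  84.8] yaw(x axis) 40.1 F [-10.5  -1.   17.3] M [-0.33  2.41  0.09] op0.361 q [-0.21  0.61  0.19  1.76 -0.16  0.79  0.76]
```

move_arm --steps '[{"dx":0,"dy":0,"dz":0,"turn":0.4}]'

```text
clock: 44.15
tool_pos: [620.1, 12.5, 82.8]
tcp_rot: [0.671, -0.67, -0.223, 0.225]
ft_force: [-9.4, -0.8, 16.4]
opening: 0.366
```

```bash
python3 -c "
from h import *
st()"
```

```text
t44.15 tcp [620.1  12.5  82.8] grasp [620.1  12.5  84.8] yaw(x axis) 36.9 F [-9.4 -0.8 16.4] M [-0.31  2.38  0.12] op0.366 q [-0.22  0.61  0.21  1.76 -0.17  0.79  0.72]
```

move_arm --steps '[{"dx":0,"dy":0,"dz":0,"turn":0.4}]'

```text
clock: 44.25
tool_pos: [620.0, 12.5, 82.8]
tcp_rot: [0.677, -0.676, -0.204, 0.206]
ft_force: [-10.1, -0.6, 17.9]
opening: 0.368
```

```bash
python3 -c "
from h import *
st()"
```

```text
t44.25 tcp [620.   12.5  82.8] grasp [620.   12.5  84.8] yaw(x axis) 33.7 F [-10.1  -0.6  17.9] M [-0.27  2.41  0.18] op0.368 q [-0.23  0.62  0.22  1.76 -0.18  0.79  0.67]
```

move_arm --steps '[{"dx":0,"dy":0,"dz":0,"turn":0.4}]'

```text
clock: 44.35
tool_pos: [619.9, 12.6, 82.7]
tcp_rot: [0.683, -0.682, -0.185, 0.187]
ft_force: [-10.1, -0.0, 17.7]
opening: 0.365
```

```bash
python3 -c "
from h import *
st()"
```

```text
t44.35 tcp [619.9  12.6  82.7] grasp [619.9  12.6  84.7] yaw(x axis) 30.5 F [-10.1  -0.   17.7] M [-0.29  2.46  0.1 ] op0.365 q [-0.24  0.62  0.24  1.76 -0.19  0.79  0.62]
```

move_arm --steps '[{"dx":0,"dy":0,"dz":0,"turn":0.6}]'

```text
clock: 44.45
tool_pos: [619.7, 12.7, 82.7]
tcp_rot: [0.69, -0.689, -0.156, 0.159]
ft_force: [-10.2, -0.3, 18.1]
opening: 0.363
```

```bash
python3 -c "
from h import *
st()"
```

```text
t44.45 tcp [619.7  12.7  82.7] grasp [619.7  12.7  84.7] yaw(x axis) 25.7 F [-10.2  -0.3  18.1] M [-0.2   2.59  0.22] op0.363 q [-0.25  0.62  0.26  1.76 -0.21  0.8   0.55]
```

move_arm --steps '[{"dx":0,"dy":0,"dz":0,"turn":0.6}]'

```text
clock: 44.55
tool_pos: [619.6, 12.7, 82.7]
tcp_rot: [0.696, -0.695, -0.126, 0.129]
ft_force: [-10.1, -0.7, 18.1]
opening: 0.367
```

```bash
python3 -c "
from h import *
st()"
```

```text
t44.55 tcp [619.6  12.7  82.7] grasp [619.7  12.7  84.7] yaw(x axis) 20.9 F [-10.1  -0.7  18.1] M [-0.2   2.63  0.32] op0.367 q [-0.27  0.62  0.28  1.76 -0.23  0.8   0.48]
```

move_arm --steps '[{"dx":0,"dy":0,"dz":0,"turn":0.6}]'

```text
clock: 44.65
tool_pos: [619.7, 12.9, 82.8]
tcp_rot: [0.701, -0.7, -0.097, 0.1]
ft_force: [-10.7, 0.3, 17.7]
opening: 0.365
```

```bash
python3 -c "
from h import *
st()"
```

```text
t44.65 tcp [619.7  12.9  82.8] grasp [619.7  12.9  84.8] yaw(x axis) 16.1 F [-10.7   0.3  17.7] M [-0.21  2.5   0.38] op0.365 q [-0.28  0.62  0.3   1.76 -0.24  0.8   0.41]
```

move_arm --steps '[{"dx":0,"dy":0,"dz":0,"turn":0.6}]'

```text
clock: 44.75
tool_pos: [619.8, 12.9, 82.8]
tcp_rot: [0.704, -0.703, -0.068, 0.071]
ft_force: [-10.3, 0.5, 17.4]
opening: 0.367
```

```bash
python3 -c "
from h import *
st()"
```

```text
t44.75 tcp [619.8  12.9  82.8] grasp [619.8  12.9  84.8] yaw(x axis) 11.3 F [-10.3   0.5  17.4] M [-0.22  2.53  0.11] op0.367 q [-0.3   0.63  0.32  1.76 -0.26  0.8   0.34]
```

move_arm --steps '[{"dx":0,"dy":0,"dz":0,"turn":0.6}]'

```text
clock: 44.85
tool_pos: [619.8, 12.9, 82.7]
tcp_rot: [0.706, -0.706, -0.038, 0.041]
ft_force: [-10.3, -1.0, 16.6]
opening: 0.363
```

```bash
python3 -c "
from h import *
st()"
```

```text
t44.85 tcp [619.8  12.9  82.7] grasp [619.8  12.9  84.7] yaw(x axis) 6.4 F [-10.3  -1.   16.6] M [-0.13  2.51  0.05] op0.363 q [-0.31  0.63  0.34  1.76 -0.28  0.8   0.27]
```

move_arm --steps '[{"dx":0,"dy":0,"dz":0,"turn":0.8},{"dx":0,"dy":0,"dz":0,"turn":0.8}]'

```text
clock: 45.05
tool_pos: [620.1, 12.9, 82.7]
tcp_rot: [0.706, -0.706, 0.041, -0.038]
ft_force: [-9.6, 0.3, 15.9]
opening: 0.366
```

```bash
python3 -c "
from h import *
st()"
```

```text
t45.05 tcp [620.1  12.9  82.7] grasp [620.1  12.9  84.7] yaw(x axis) -6.4 F [-9.6  0.3 15.9] M [-0.23  2.33  0.08] op0.366 q [-0.35  0.64  0.4   1.76 -0.32  0.81  0.09]
```

move_arm --steps '[{"dx":0,"dy":0,"dz":0,"turn":0.8}]'

```text
clock: 45.15
tool_pos: [620.3, 12.8, 82.7]
tcp_rot: [0.703, -0.702, 0.08, -0.078]
ft_force: [-8.5, -1.0, 15.0]
opening: 0.368
```

```bash
python3 -c "
from h import *
st()"
```

```text
t45.15 tcp [620.3  12.8  82.7] grasp [620.3  12.8  84.7] yaw(x axis) -12.8 F [-8.5 -1.  15. ] M [-0.3   2.09  0.1 ] op0.368 q [-0.37  0.64  0.42  1.76 -0.35  0.81 -0.01]
```

move_arm --steps '[{"dx":0,"dy":0,"dz":0,"turn":0.8}]'

```text
clock: 45.25
tool_pos: [620.8, 12.7, 82.7]
tcp_rot: [0.697, -0.697, 0.119, -0.117]
ft_force: [-6.9, -0.2, 13.9]
opening: 0.363
```

```bash
python3 -c "
from h import *
st()"
```

```text
t45.25 tcp [620.8  12.7  82.7] grasp [620.8  12.7  84.7] yaw(x axis) -19.2 F [-6.9 -0.2 13.9] M [-0.3   1.75  0.08] op0.363 q [-0.39  0.65  0.45  1.76 -0.37  0.82 -0.1 ]
```

move_arm --steps '[{"dx":0,"dy":0,"dz":0,"turn":0.8}]'

```text
clock: 45.35
tool_pos: [621.0, 12.6, 82.8]
tcp_rot: [0.69, -0.689, 0.157, -0.156]
ft_force: [-8.0, 0.4, 14.2]
opening: 0.366
```

```bash
python3 -c "
from h import *
st()"
```

```text
t45.35 tcp [621.   12.6  82.8] grasp [621.   12.6  84.8] yaw(x axis) -25.6 F [-8.   0.4 14.2] M [-0.3   1.94  0.16] op0.366 q [-0.41  0.66  0.48  1.76 -0.39  0.82 -0.19]
```

move_arm --steps '[{"dx":0,"dy":0,"dz":0,"turn":0.6}]'

```text
clock: 45.45
tool_pos: [620.8, 12.6, 82.7]
tcp_rot: [0.682, -0.682, 0.186, -0.185]
ft_force: [-8.1, -0.8, 15.9]
opening: 0.363
```

```bash
python3 -c "
from h import *
st()"
```

```text
t45.45 tcp [620.8  12.6  82.7] grasp [620.8  12.6  84.7] yaw(x axis) -30.4 F [-8.1 -0.8 15.9] M [-0.29  2.    0.14] op0.363 q [-0.43  0.66  0.5   1.76 -0.41  0.83 -0.26]
```

move_arm --steps '[{"dx":0,"dy":0,"dz":0,"turn":0.5}]'

```text
clock: 45.55
tool_pos: [620.7, 12.7, 82.7]
tcp_rot: [-0.676, 0.676, -0.21, 0.208]
ft_force: [-7.7, -0.0, 16.5]
opening: 0.364
```

```bash
python3 -c "
from h import *
st()"
```

```text
t45.55 tcp [620.7  12.7  82.7] grasp [620.7  12.7  84.7] yaw(x axis) -34.3 F [-7.7 -0.  16.5] M [-0.32  2.12  0.19] op0.364 q [-0.44  0.66  0.52  1.76 -0.43  0.83 -0.32]
```

move_arm --steps '[{"dx":0,"dy":0,"dz":0,"turn":0.4}]'

```text
clock: 45.65
tool_pos: [620.7, 12.7, 82.8]
tcp_rot: [-0.67, 0.67, -0.228, 0.226]
ft_force: [-7.2, -0.7, 15.8]
opening: 0.365
```

```bash
python3 -c "
from h import *
st()"
```

```text
t45.65 tcp [620.7  12.7  82.8] grasp [620.7  12.7  84.8] yaw(x axis) -37.5 F [-7.2 -0.7 15.8] M [-0.33  2.09  0.3 ] op0.365 q [-0.45  0.67  0.53  1.76 -0.44  0.83 -0.37]
```

move_arm --steps '[{"dx":0,"dy":0,"dz":0,"turn":0.3}]'

```text
clock: 45.75
tool_pos: [620.7, 12.6, 82.7]
tcp_rot: [-0.665, 0.665, -0.242, 0.24]
ft_force: [-8.4, -1.0, 16.2]
opening: 0.364
```

```bash
python3 -c "
from h import *
st()"
```

```text
t45.75 tcp [620.7  12.6  82.7] grasp [620.7  12.6  84.7] yaw(x axis) -39.9 F [-8.4 -1.  16.2] M [-0.32  2.16  0.28] op0.364 q [-0.46  0.67  0.54  1.76 -0.45  0.83 -0.4 ]
```

move_arm --steps '[{"dx":0,"dy":0,"dz":0,"turn":0},{"dx":0,"dy":0,"dz":0,"turn":0},{"dx":0,"dy":0,"dz":0,"turn":0}]'

```text
clock: 46.05
tool_pos: [620.6, 12.7, 82.7]
tcp_rot: [0.665, -0.665, 0.241, -0.24]
ft_force: [-8.2, -0.0, 15.5]
opening: 0.368
```

```bash
python3 -c "
from h import *
st()
p,d=capture('top');cv2.imwrite('pics/tf5.png',p)
a,b=cv2.imread('pics/tfull.png',0),cv2.cvtColor(p,cv2.COLOR_BGR2GRAY)
print([float(v) for v in barprof(b,a)])
p,d=capture('scene');cv2.imwrite('pics/s15.png',p)
st()"
```

```text
t46.05 tcp [620.6  12.7  82.7] grasp [620.6  12.7  84.7] yaw(x axis) -39.8 F [-8.2 -0.  15.5] M [-0.23  2.16  0.01] op0.368 q [-0.46  0.67  0.54  1.76 -0.45  0.83 -0.4 ]
[0.0, 0.02, 0.0, -0.02, 0.0, 0.0, 0.0, 0.0, -0.02, 0.0, 0.0, 0.02, 0.02]
t46.15 tcp [620.6  12.7  82.7] grasp [620.7  12.7  84.7] yaw(x axis) -39.8 F [-8.2  0.  15.4] M [-0.21  2.11  0.08] op0.364 q [-0.46  0.67  0.54  1.76 -0.45  0.83 -0.4 ]
```

View pics/s15.png

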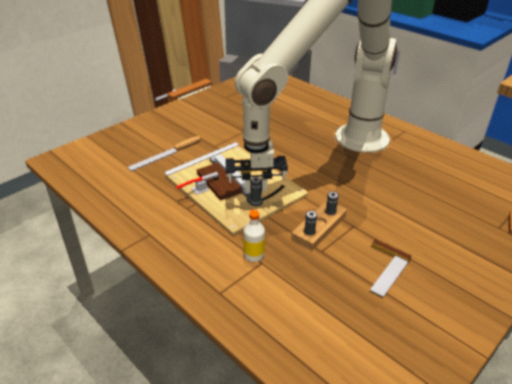

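View pics/tf5.png

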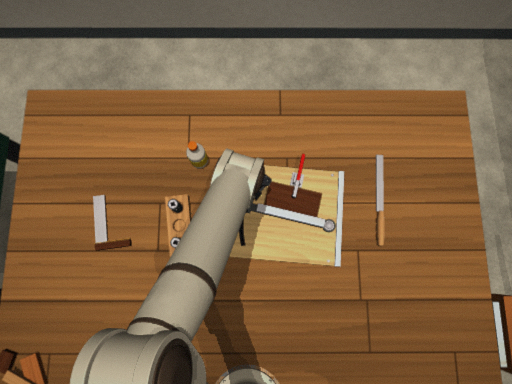

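move_arm --steps '[{"dx":0,"dy":0,"dz":0,"turn":0.3}]'

```text
clock: 46.25
tool_pos: [620.6, 12.6, 82.7]
tcp_rot: [0.66, -0.66, 0.255, -0.253]
ft_force: [-7.6, -0.7, 15.6]
opening: 0.365
```

```bash
python3 -c "
from h import *
st()"
```

```text
t46.25 tcp [620.6  12.6  82.7] grasp [620.7  12.6  84.7] yaw(x axis) -42.2 F [-7.6 -0.7 15.6] M [-0.24  2.08  0.34] op0.365 q [-0.46  0.67  0.55  1.76 -0.45  0.84 -0.43]
```

move_arm --steps '[{"dx":0,"dy":0,"dz":0,"turn":0}]'

```text
clock: 46.35
tool_pos: [620.7, 12.7, 82.7]
tcp_rot: [-0.66, 0.66, -0.256, 0.254]
ft_force: [-8.0, -0.1, 16.2]
opening: 0.365
```

```bash
python3 -c "
from h import *
st()"
```

```text
t46.35 tcp [620.7  12.7  82.7] grasp [620.7  12.7  84.7] yaw(x axis) -42.2 F [-8.  -0.1 16.2] M [-0.3   2.09  0.15] op0.365 q [-0.46  0.67  0.55  1.76 -0.45  0.84 -0.43]
```

```bash
python3 -c "
from h import *
s,R=st(); job_done(); st()"
```

```text
t46.35 tcp [620.7  12.7  82.7] grasp [620.7  12.7  84.7] yaw(x axis) -42.2 F [-8.  -0.1 16.2] M [-0.3   2.09  0.15] op0.365 q [-0.46  0.67  0.55  1.76 -0.45  0.84 -0.43]
the job is handed in; nothing more can be done
the job is handed in; nothing more can be done
```

The job is handed in at 46.4 s: the fence is flush and the middle socket is held down on the nut. I believe the nut is tight, but I inferred that from torque and did not see it.

- **Fence:** I pushed it flush against the board. Trying the sockets pulled it about 1.4 mm off at the nut end. I pushed it back with the fitting socket on the nut before the final tightening. The last top picture matched the flush reference to within 0.02 px all along the bar.
- **Socket in the -x end hole:** it stayed up on top of the nut through a 66° turn, so I took it as too small. It went back in its hole.
- **Socket in the +x end hole:** it dropped on freely and turned 50° with no torque, so it is too big. It went back in its hole.
- **Socket in the middle hole:** it dropped fully on and turned the nut. A top picture after its first use showed the nut about 27° further clockwise, give or take 3°. It is still gripped, seated on the washer with 16 N down and 8 N towards the board.
- **Tightness:**
  - While the nut was turning, the torque was 0.1 to 0.2 N m. In the last degrees it rose to about 0.34 N m, which I read as the hard stop.
  - It eased to 0.15 N m when the arm paused.
  - On earlier passes the torque peaked at about 0.38 N m and then fell, repeating every 60°. I read that as the socket slipping past the nut's corners once tight, which may have loosened it slightly. I therefore turned it up to the stop again and ended before that slip point.
- **Other objects:** I did not touch the glue bottle, square or rasp, and they look unmoved in the last pictures.

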